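Stack a relay-lens set in an inclined cradle in build order

ROBOT

A 6-joint arm with a two-finger parallel gripper is mounted at the origin on the work surface. World frame = base frame: x ahead of the robot, y to its left, z up, the work surface at z = 0. Lengths are in mm, angles in rad, forces in N, time in s.
With the tool pointing down it reaches from about 350 to 975 mm from the base axis. Payload 7.1 kg.
Tool frame: the origin (TCP) lies at the very end of the fingers, on their centre line; the grasp point (between the pads) lies 19 mm behind it; y points along the fingers, x is the direction in which the jaws open and shut, and the axes are right-handed (so a half turn about y gives the same grasp; the last joint's range is limited). The gripper opens to 88 mm and grips with 3 to 60 N. Pads are 20 mm wide; open, the fingers measure 115 mm over their backs; the gripper's body (75 mm by 178 mm) begins 61 mm behind the grasp point.
Start: joints at [1.16, 0.423, 1.63, -0, 1.089, -0.019], TCP at [238.626, 577.635, 222.675] pointing down, gripper open.
Joint ranges: [-3, 3], [-0.9, 2.11], [0.09, 2.58], [-1.31, 4.45], [0.11, 2.69], [-2.54, 2.54]. Speed limits (rad/s): [2.39, 2.39, 3.01, 3.14, 3.14, 3.14].

INTERFACE

Orientations are given as a rotation vector (axis times angle).
In Python, from workcell import ctrl gives the robot as it stands. The module is installed in compiled form; this text tells all that it offers.
- The arm moves only by the tool jog_arm, never from a script. Its argument "steps" is a list of rows, each an object with "turn": the turn, a rotation vector about the world's x, y, z scaled (see below), a list of three; "dp": the shift along the world's x, y, z scaled (see below), a list of three; "claw": the opening, from 0 (shut) to 1 (fully open). In form: [{"turn": [wx, wy, wz], "dp": [x, y, z], "claw": claw}, ...]. A call has 1 to 12 rows; each row is the pose to reach, as a shift and turn from the pose measured when the call began, turning the shorter way round; what a row does not reach only later rows make up. The controller multiplies each number of a shift by 80 mm and each number of a turn by pi rad. A row lasts 1/12 s, in which the tool goes at most 41.7 mm and 7.16 degrees, less where a joint would pass 70% of its speed; a pose out of reach is approached as far as the arm can. A call with a number of a shift or a turn outside -1 to 1 is refused whole. A call with a gripper value outside its range is refused whole. The fingers move at their own pace and stop on an object; the grip force is fixed at half the most. Time passes only in rows, so rows that repeat a pose let the fingers close. It gives the time, the measured TCP pose, the force and the opening at its end, in the units of the state.
- ctrl.get_obs(): the state, without advancing time (a new reading comes with each control period).
- ctrl.get_image(name): name is "scene" or "top" or "wrist"; returns a dict with "img" (400x640x3 uint8, red, green, blue), "range_z" (400x640 float32, mm along the optical axis (not along the pixel's ray), 0 where there is no reading), "fovy" (degrees; the focal length in pixels is half the picture's height over the tangent of half this angle, whatever the lens; pixels are square), "cx", "cy" (the principal point, pixels), "camera_from_world" (4x4, takes a point from world to camera coordinates); the wrist camera has in their place "hand_eye" (4x4, takes a point from camera to tool coordinates, whose origin is the TCP and whose axes are the tool frame's). Camera axes: x right, y down, z forward; pixel columns grow to the right and rows downward; lengths in mm; the calibration is good to about 2 mm. The wrist camera is an equidistant fisheye: a pixel r from the principal point sees the ray r / f radians off the axis. A picture is of the moment at which its call begins: read the wrist's pose just before it.
- ctrl.close_job(): hands the job in, once; it reports no verdict.
The state is a dict: "t": time; "qpos": joint angles; "qvel": joint speeds; "joint_torque": joint torques, N m; "ee_pos": TCP position; "orientation": TCP orientation; "ft_force": force on the tool from outside, world axes, zero at the start; "moment": the same for the moment, N m; "width": finger opening in mm.
Only numpy, scipy, OpenCV 4.12 (cv2) and the standard library are available. Lean on these libraries where they do the work, as an engineer would, in place of code of your own. Each camera call takes 0.05 s, during which the arm holds its last target.

TASK

Lay up the optical stack in the inclined cradle in build order, one part at a time: first the spacer tube down against the stop at the low end, then the glass lens blank against the spacer, then the retaining ring against the lens. Each must sit square and fully down in the V with no gap to the one before, and be let go before the next. Leave the solid plug and everything else on the bench where it is.

Things in the scene. Friction and masses are not known exactly. Their poses are not given: they have to be found in the camera images.
- trough: Fixed aluminium V-trough on the cradle, sloping 30 degrees, low end (with stop) towards the robot. Origin: on the round axis of seated parts (60 mm dia.) at the stop's face, 75 mm above the table; x runs up the slope along that axis, y level across, z square to the trough (up, leaning 30 degrees towards the robot). Seated parts have y = z = 0. Parts do not slide down by themselves.
- cradle: Stacking cradle, fixed: black base 200 x 110 x 12 mm, origin under it, 45 mm along x beyond the trough's origin. In the trough's frame the V is 120 mm long, its wings (30 degrees) end at y +-22, z -22 mm; the stop is 8 mm thick, 42 mm wide, up to z +5 mm. So beside a part (|y| over 30 mm) fingers are free down to z -40 mm.
- spacer: Spacer: aluminium tube, 60 mm outside, 48 mm bore, 34 mm long (the longest of the parts), about 80 g. Its origin is its centre; its x axis is its own (round) axis, level at the start along its V-block's groove; both faces are alike, so either way round will do.
- lens: Lens blank: clear glass disc, 60 mm diameter, 22 mm thick at the edge, both faces bulging 4 mm in the middle (within 43 mm diameter, so the bulges go into the bores of its neighbours), about 150 g. Its origin is its centre; its x axis is its own (round) axis, level at the start along its V-block's groove; both faces are alike, so either way round will do.
- ring: Retaining ring: short aluminium ring, 60 mm outside, 46 mm bore, 14 mm thick, two dark spanner slots on each face, about 50 g. Its origin is its centre; its x axis is its own (round) axis, level at the start along its V-block's groove; both faces are alike, so either way round will do.
- plug: Solid aluminium plug, 60 mm diameter, 26 mm long, no bore; not part of the stack. Origin at its centre, x along its axis. Bystander.
- objective: Steel microscope objective standing upright behind the cradle, 42 mm diameter, 60 mm tall; origin under its centre. Bystander.
- cleaner: White plastic bottle, 56 mm diameter, 120 mm tall, standing behind the cradle; origin under its centre. Bystander.
- driver: Screwdriver lying left of the cradle, 150 mm long, under 35 mm high. Bystander.
- dish: Clear shallow dish, 60 mm diameter, 16 mm tall, right of the cradle; origin under its centre. Bystander.
- vblock_a: Black V-block, fixed, 44 x 50 mm; the spacer stands on edge in it, its centre 55 mm above the table. Origin under its centre, x along its groove. Its top is 33 mm above the table and 22 mm to either side, so the part can be gripped from above across its 60 mm width.
- vblock_b: Black V-block, fixed, 44 x 50 mm; the lens blank stands on edge in it, its centre 55 mm above the table. Origin under its centre, x along its groove. Its top is 33 mm above the table and 22 mm to either side, so the part can be gripped from above across its 60 mm width.
- vblock_c: Black V-block, fixed, 44 x 50 mm; the retaining ring stands on edge in it, its centre 55 mm above the table. Origin under its centre, x along its groove. Its top is 33 mm above the table and 22 mm to either side, so the part can be gripped from above across its 60 mm width.
- vblock_d: Black V-block, fixed, 44 x 50 mm; the plug stands on edge in it, its centre 55 mm above the table. Origin under its centre, x along its groove. Its top is 33 mm above the table and 22 mm to either side, so the part can be gripped from above across its 60 mm width.
Mind the look-alikes: they are no part of the job. Leave any turquoise or yellow look-alike of the ring alone.

How it is judged:
By the outcome, as a careful person would: the job done as asked, in the order asked, and still so for the second after the job is handed in, with the robot touching nothing.
It also fails if it takes over 69 s, if anything falls off the work surface, if the arm or the gripper's body presses on something with over 40 N, if the wrist force passes 120 N, or if a joint passes its speed limit or range.

## Working session

There is one attempt and no reset: what is moved stays moved. The work goes in short steps, Python scripts to look and compute and a tool call to move; the robot and the scene stay as the last step left them, time stands still between calls to the robot, and variables do not carry over. Pictures are saved under pics/ and viewed, and the job is handed in when it is done.

Besides the shell and the picture viewer there is one more tool, called after "Call:" in YAML: its name, and indented under it one key for each argument. jog_arm: Moves the arm, as the interface text tells. Its arguments: {"type":"object","properties":{"steps":{"type":"array","items":{"type":"object","properties":{"turn":{"type":"array","items":{"type":"number"}},"dp":{"type":"array","items":{"type":"number"}},"claw":{"type":"number"}}}}},"required":["steps"]}

```bash
mkdir -p pics
cat > h.py <<'E'
import numpy as np, cv2
from scipy.spatial.transform import Rotation as R
from workcell import ctrl
def snap(n,fn=None):
    o=ctrl.get_obs(); d=ctrl.get_image(n)
    if fn: cv2.imwrite('pics/'+fn,cv2.cvtColor(d['img'],cv2.COLOR_RGB2BGR))
    d['obs']=o; np.save('pics/'+(fn or n)+'.npy',d,allow_pickle=True); return d
def cloud(d):
    f=200/np.tan(np.radians(d['fovy'])/2); v,u=np.mgrid[0:400,0:640]; z=d['range_z']
    P=np.stack([(u-d['cx'])/f*z,(v-d['cy'])/f*z,z,np.ones_like(z)],-1)
    return (P@np.linalg.inv(d['camera_from_world']).T)[...,:3]
E
python3 - <<'E'
from h import *
o=ctrl.get_obs(); print(o)
for n in ['scene','top','wrist']:
    d=snap(n,n+'0.png'); print(n,d['fovy'],d['cx'],d['cy'],d.get('camera_from_world',d.get('hand_eye')))
E
```

```text
{'t': 0.0, 'qpos': array([ 1.16006292e+00,  4.23821210e-01,  1.63066023e+00, -1.86706707e-06,
        1.08861700e+00, -1.90088689e-02]), 'qvel': array([-0.00031407, -0.00184713, -0.00065141,  0.00123571,  0.00039616,
        0.00019203]), 'joint_torque': array([-2.70012686e-03, -5.44629800e+01, -2.73669416e+01,  6.42880448e-02,
        2.27204076e-02, -1.70353819e-04]), 'ee_pos': array([238.37843297, 577.16514719, 221.92565617]), 'orientation': array([-1.37026537, -0.91505674,  0.91714344]), 'ft_force': array([-0.29726251,  0.33603117, -0.70449913]), 'moment': array([ 0.00263095,  0.00257052, -0.0244692 ]), 'width': 87.58951070647183}
scene 57.30920526665596 321.02171150552454 192.11592237643524 [[-3.30660641e-01  9.43662949e-01 -1.27976699e-02  2.28589084e+02]
 [ 7.08424910e-01  2.39227897e-01 -6.64006145e-01 -3.19369111e+02]
 [-6.23536437e-01 -2.28626885e-01 -7.47617589e-01  1.20149095e+03]
 [ 0.00000000e+00  0.00000000e+00  0.00000000e+00  1.00000000e+00]]
top 49.69518039573169 317.1660680517214 200.76192059212048 [[-2.77025918e-02 -9.99270000e-01  2.63065484e-02 -4.06877960e+01]
 [-9.81881421e-01  2.22664528e-02 -1.88183636e-01  5.80490706e+02]
 [ 1.87460509e-01 -3.10430856e-02 -9.81781485e-01  9.99510466e+02]
 [ 0.00000000e+00  0.00000000e+00  0.00000000e+00  1.00000000e+00]]
wrist 65.70646984690485 316.15497141878575 197.6922209509612 [[ 9.99999460e-01 -1.89893559e-04 -1.02174883e-03  1.07999429e+00]
 [ 9.42444777e-04 -2.48644254e-01  9.68594418e-01 -1.61981646e+02]
 [-4.37981816e-04 -9.68594858e-01 -2.48643941e-01  6.79867635e+01]
 [ 0.00000000e+00  0.00000000e+00  0.00000000e+00  1.00000000e+00]]
```

View pics/scene0.png

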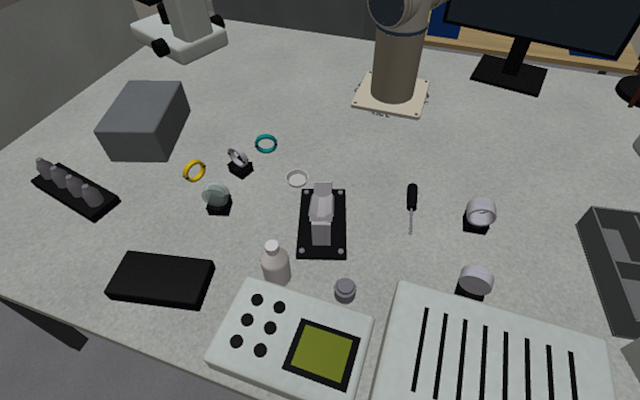

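View pics/top0.png

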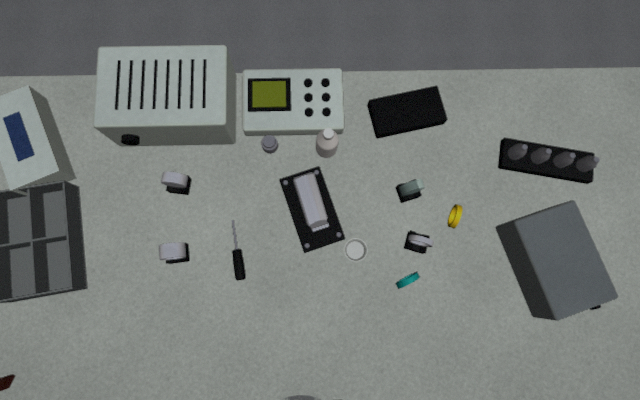

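View pics/wrist0.png

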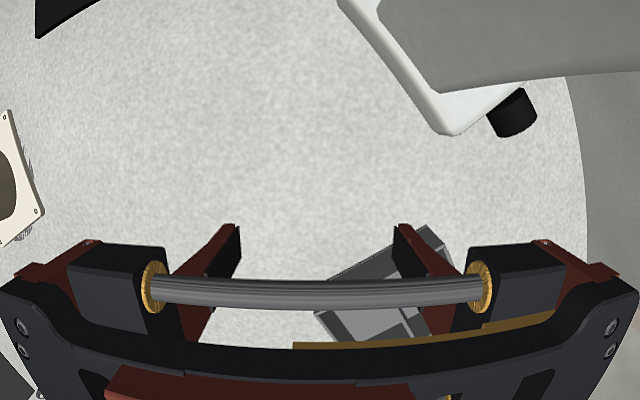

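Seen in the pictures: in scene, the spacer (open bore) is at about (480,212), the solid plug (475,280), the lens (215,193), the ring (239,158), the yellow look-alike (194,170), the turquoise one (265,143), the dish (297,178) and the trough (320,215). Top view: (174,252), (176,182), (410,188), (420,240), (456,215), (408,280), (356,250), (312,200). Next I'll crop to check these and measure.

Run:
```python
from h import *
ds=np.load('pics/scene0.png.npy',allow_pickle=True).item(); dt=np.load('pics/top0.png.npy',allow_pickle=True).item()
def crop(d,u,v,w=36): return cv2.resize(cv2.cvtColor(d['img'][v-w:v+w,u-w:u+w],cv2.COLOR_RGB2BGR),(190,190),interpolation=cv2.INTER_CUBIC)
r1=np.hstack([crop(ds,*p) for p in [(480,215),(475,280),(217,195),(239,160)]])
r2=np.hstack([crop(dt,*p) for p in [(174,250),(176,182),(410,190),(418,241)]])
big=np.hstack([cv2.resize(cv2.cvtColor(d['img'][v-55:v+55,u-55:u+55],cv2.COLOR_RGB2BGR),(220,220),interpolation=cv2.INTER_CUBIC) for d,u,v in [(ds,322,215),(dt,312,210)]])
big=np.hstack([big,np.zeros((220,760-440,3),np.uint8)])
cv2.imwrite('pics/crops.png',np.vstack([r1,r2,big]))
for nm,d,L in [('scene',ds,[('sp',480,215),('plug',475,280),('lens',217,195),('ring',239,160),('cr',322,215)]),('top',dt,[('sp',174,250),('plug',176,182),('lens',410,190),('ring',418,241),('cr',312,210)])]:
    P=cloud(d)
    for n,u,v in L:
        w=26 if n!='cr' else 50
        Q=P[v-w:v+w,u-w:u+w].reshape(-1,3); Q=Q[(Q[:,2]>40)&(Q[:,2]<150)]
        print(nm,n,len(Q),Q.mean(0).round(),Q.min(0).round(),Q.max(0).round()) if len(Q) else print(nm,n,0)
    print(nm,'table z',np.median(P[...,2]))
```

```text
scene sp 487 [469. 291.  72.] [447. 262.  40.] [485. 324.  87.]
scene plug 767 [645. 292.  70.] [623. 263.  40.] [656. 323.  88.]
scene lens 474 [ 612. -281.   67.] [ 585. -314.   41.] [ 626. -256.   86.]
scene ring 274 [ 475. -291.   66.] [ 377. -329.   40.] [ 604. -265.   86.]
scene cr 1496 [618. -42.  82.] [505. -86.  40.] [747.   2. 122.]
scene table z 0.4137748826885286
top sp 402 [467. 285.  77.] [447. 260.  42.] [487. 319.  89.]
top plug 337 [637. 287.  75.] [624. 262.  41.] [655. 322.  89.]
top lens 276 [ 605. -285.   76.] [ 590. -318.   44.] [ 626. -259.   89.]
top ring 175 [ 477. -299.   74.] [ 462. -330.   40.] [ 492. -271.   90.]
top cr 1206 [574. -41.  81.] [503. -81.  46.] [640.   1. 116.]
top table z 0.6728237465491702
```

View pics/crops.png

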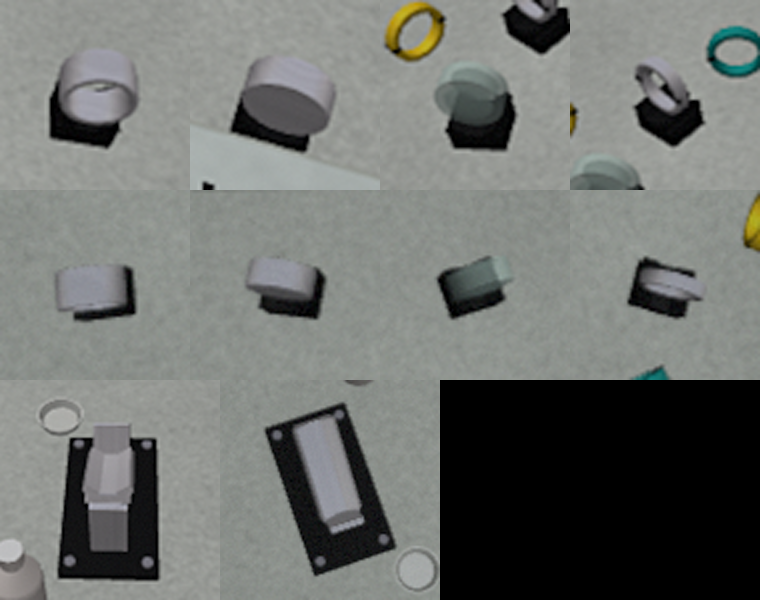

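```bash
cat > m.py <<'E'
from h import *
def plane(d,uv,z):
    f=200/np.tan(np.radians(d['fovy'])/2); T=np.linalg.inv(d['camera_from_world'])
    uv=np.asarray(uv,float).reshape(-1,2); r=np.c_[(uv[:,0]-d['cx'])/f,(uv[:,1]-d['cy'])/f,np.ones(len(uv))]@T[:3,:3].T
    return T[:3,3]+r*((z-T[2,3])/r[:,2])[:,None]
E
python3 - <<'E'
from m import *
D={n:np.load(f'pics/{n}0.png.npy',allow_pickle=True).item() for n in ['scene','top']}
for n,d in D.items():
    P=cloud(d); g=d['img'].max(2)
    # base
    m=(P[...,0]>470)&(P[...,0]<720)&(P[...,1]>-130)&(P[...,1]<50)&(P[...,2]>7)&(P[...,2]<17)&(g<60)
    m=m.astype(np.uint8); k,lab,st,_=cv2.connectedComponentsWithStats(m); i=1+st[1:,4].argmax()
    ys,xs=np.where(lab==i); W=plane(d,np.c_[xs,ys],12)
    r=cv2.minAreaRect(W[:,:2].astype(np.float32)); print(n,'base',r,P[lab==i][:,2].mean())
    # trough stuff
    q=P[(P[...,0]>490)&(P[...,0]<720)&(P[...,1]>-130)&(P[...,1]<50)&(P[...,2]>25)&(P[...,2]<130)]
    print(' trough bbox',q.min(0),q.max(0),len(q))
    for nm,c,rad in [('sp',(467,290),45),('plug',(640,290),45),('lens',(606,-284),45),('ring',(477,-299),45)]:
        s=(np.hypot(P[...,0]-c[0],P[...,1]-c[1])<rad)&(P[...,2]>45)
        Q=P[s]; r=cv2.minAreaRect(Q[:,:2].astype(np.float32))
        t=Q[Q[:,2]>78]; r2=cv2.minAreaRect(t[:,:2].astype(np.float32))
        print(' ',nm,len(Q),np.round(r[0],1),np.round(r[1],1),round(r[2],1),'zmax',np.percentile(Q[:,2],97).round(1),'| top',np.round(r2[0],1),np.round(r2[1],1),round(r2[2],1))
        b=(np.hypot(P[...,0]-c[0],P[...,1]-c[1])<rad+15)&(P[...,2]>3)&(P[...,2]<42)&(g<60)
        Q=P[b]; r=cv2.minAreaRect(Q[:,:2].astype(np.float32)); print('     blk',np.round(r[0],1),np.round(r[1],1),round(r[2],1))
E
```

```text
scene base ((570.7061767578125, -39.7847900390625), (200.06178283691406, 107.19925689697266), 17.449430465698242) 11.613223440885207
 trough bbox [504.69953602 -89.90429049  25.09945046] [719.98373876  48.59148628 121.69816111] 1298
  sp 451 [465.2 293.2] [37.4 59.2] 6.0 zmax 85.5 | top [465.5 293.3] [36.7 39.1] 6.0
     blk [475.6 283.4] [64.1 32.6] 53.7
  plug 724 [639.5 294. ] [59.4 28.2] 80.3 zmax 85.6 | top [639.6 294.7] [39.9 27.2] 81.1
     blk [650.5 285.3] [58.1 29.4] 50.9
  lens 445 [ 609.1 -286.7] [28.6 61.8] 21.9 zmax 84.5 | top [ 606.  -286.3] [25.  39.1] 15.0
     blk [ 606.9 -286. ] [44.7 50.6] 15.6
  ring 182 [ 475.4 -298.9] [60.1 16.3] 69.9 zmax 83.8 | top [ 475.2 -298.3] [36.4 13.7] 72.0
     blk [ 476.5 -299.3] [51.3 43.3] 72.9
top base ((568.2081298828125, -41.722076416015625), (197.68898010253906, 107.94380950927734), 17.624610900878906) 12.42300771770285
 trough bbox [ 502.77821317 -107.94550697   25.13330828] [719.83947096  49.97634814 122.85466733] 1478
  sp 399 [466.6 290. ] [34.1 58.8] 6.5 zmax 87.0 | top [466.8 290.5] [33.9 42.7] 7.2
     blk [452.5 280.4] [33.4 63.9] 42.3
  plug 331 [640.1 291.9] [59.2 27. ] 82.2 zmax 87.5 | top [640.1 291. ] [42.7 26.4] 80.6
     blk [636.4 291.5] [49.9 41.4] 83.1
  lens 274 [ 606.6 -289.3] [25.9 57.6] 16.3 zmax 87.1 | top [ 608.2 -289.3] [22.7 41.6] 17.8
     blk [ 606.3 -288.2] [43.2 46.8] 17.6
  ring 165 [ 476.8 -302.1] [60.7 14.9] 71.5 zmax 86.4 | top [ 476.9 -300.6] [39.7 13.3] 71.9
     blk [ 476.2 -300.4] [48.2 42.5] 72.0
```

```bash
cat >> m.py <<'E'
def Rt(yaw,tilt,flip):
    """part axis yaw (deg); tilt: part axis raised by deg at its yaw heading. tool y = -part z; tool x across."""
    c=R.from_euler('ZY',[yaw,-tilt],degrees=True).as_matrix() # part frame x(axis) y z
    X,Y,Z=c.T; ty=-Z; tx=Y*flip; tz=np.cross(tx,ty); return np.c_[tx,ty,tz]
def go(pos,Rm,o=None):
    o=o or ctrl.get_obs(); R0=R.from_rotvec(o['orientation'])
    w=(R.from_matrix(Rm)*R0.inv()).as_rotvec()
    return ((np.array(pos)-o['ee_pos'])/80).round(3), (w/np.pi).round(4), np.degrees(np.linalg.norm(w)).round(1)
E
python3 - <<'E'
from m import *
o=ctrl.get_obs(); M=R.from_rotvec(o['orientation']).as_matrix(); print(M.round(3))
print(np.degrees(np.arctan2(M[1,2],M[0,2])))
for yaw,t in [(6.5,0),(17.5,30),(16.5,0),(-18.5,0)]:
    for f in (1,-1):
        m=Rt(yaw,t,f); print(yaw,t,f,m.round(2).tolist(),go(o['ee_pos'],m)[1:])
E
```

```text
[[ 0.382 -0.    -0.924]
 [ 0.924 -0.001  0.382]
 [-0.001 -1.     0.   ]]
157.54991450893405
6.5 0 1 [[-0.11, -0.0, -0.99], [0.99, -0.0, -0.11], [0.0, -1.0, 0.0]] (array([ 4.000e-04, -1.000e-04,  1.608e-01]), np.float64(29.0))
6.5 0 -1 [[0.11, -0.0, 0.99], [-0.99, -0.0, 0.11], [-0.0, -1.0, -0.0]] (array([-1.000e-04, -5.000e-04, -8.392e-01]), np.float64(151.0))
17.5 30 1 [[-0.3, 0.48, -0.83], [0.95, 0.15, -0.26], [0.0, -0.87, -0.5]] (array([-0.007 , -0.1699,  0.2169]), np.float64(49.6))
17.5 30 -1 [[0.3, 0.48, 0.83], [-0.95, 0.15, 0.26], [-0.0, -0.87, 0.5]] (array([ 0.2153, -0.0098, -0.7559]), np.float64(141.5))
16.5 0 1 [[-0.28, -0.0, -0.96], [0.96, -0.0, -0.28], [0.0, -1.0, 0.0]] (array([ 0.0004, -0.    ,  0.2164]), np.float64(39.0))
16.5 0 -1 [[0.28, -0.0, 0.96], [-0.96, -0.0, 0.28], [-0.0, -1.0, -0.0]] (array([-0.000e+00, -5.000e-04, -7.836e-01]), np.float64(141.0))
-18.5 0 1 [[0.32, -0.0, -0.95], [0.95, 0.0, 0.32], [0.0, -1.0, 0.0]] (array([ 0.0003, -0.0001,  0.0219]), np.float64(4.0))
-18.5 0 -1 [[-0.32, -0.0, 0.95], [-0.95, 0.0, -0.32], [-0.0, -1.0, -0.0]] (array([-2.000e-04, -5.000e-04, -9.781e-01]), np.float64(176.0))
```

Choice: the spacer is the open-bored tube at scene (480,212) / top (174,252). The crop shows its bore, and the neighbour at scene (475,280) is solid, so that one is the plug. Moving above it.

Call:
jog_arm:
  steps:
    - {"turn":[0,0,-0.21],"dp":[0.71,-0.89,-0.1],"claw":1}
    - {"turn":[0,0,-0.21],"dp":[0.71,-0.89,-0.1],"claw":1}
    - {"turn":[0,0,-0.21],"dp":[0.71,-0.89,-0.1],"claw":1}
    - {"turn":[0,0,-0.21],"dp":[0.71,-0.89,-0.1],"claw":1}
    - {"turn":[0,0,-0.21],"dp":[0.71,-0.89,-0.1],"claw":1}
    - {"turn":[0,0,-0.21],"dp":[0.71,-0.89,-0.1],"claw":1}

```text
t: 0.65
ee_pos: [295.5, 505.5, 213.9]
orientation: [-1.534, -0.4, 0.402]
ft_force: [-1.5, -0.3, 0.2]
width: 88.1
```

Call:
jog_arm:
  steps:
    - {"turn":[0,0,-0.21],"dp":[0.71,-0.89,-0.1],"claw":1}
    - {"turn":[0,0,-0.21],"dp":[0.71,-0.89,-0.1],"claw":1}
    - {"turn":[0,0,-0.21],"dp":[0.71,-0.89,-0.1],"claw":1}
    - {"turn":[0,0,-0.21],"dp":[0.71,-0.89,-0.1],"claw":1}
    - {"turn":[0,0,-0.21],"dp":[0.71,-0.89,-0.1],"claw":1}
    - {"turn":[0,0,-0.21],"dp":[0.71,-0.89,-0.1],"claw":1}

```text
t: 1.15
ee_pos: [352.6, 433.8, 205.7]
orientation: [-1.568, 0.124, -0.121]
ft_force: [-1.3, -0.1, 0.5]
width: 87.9
```

Call:
jog_arm:
  steps:
    - {"turn":[0,0,-0.21],"dp":[0.71,-0.89,-0.1],"claw":1}
    - {"turn":[0,0,-0.21],"dp":[0.71,-0.89,-0.1],"claw":1}
    - {"turn":[0,0,-0.21],"dp":[0.71,-0.89,-0.1],"claw":1}
    - {"turn":[0,0,-0.21],"dp":[0.71,-0.89,-0.1],"claw":1}
    - {"turn":[0,0,-0.21],"dp":[0.71,-0.89,-0.1],"claw":1}
    - {"turn":[0,0,-0.21],"dp":[0.71,-0.89,-0.1],"claw":1}

```text
t: 1.65
ee_pos: [409.6, 362.0, 197.4]
orientation: [-1.474, 0.645, -0.641]
ft_force: [-1.1, -0.4, -0.0]
width: 87.9
```

Call:
jog_arm:
  steps:
    - {"turn":[0,0,-0.21],"dp":[0.71,-0.89,-0.1],"claw":1}
    - {"turn":[0,0,-0.21],"dp":[0.71,-0.89,-0.1],"claw":1}
    - {"turn":[0,0,-0.21],"dp":[0.71,-0.89,-0.1],"claw":1}
    - {"turn":[0,0,-0.21],"dp":[0.71,-0.89,-0.1],"claw":1}
    - {"turn":[0,0,-0.21],"dp":[0.71,-0.89,-0.1],"claw":1}
    - {"turn":[0,0,-0.21],"dp":[0.71,-0.89,-0.1],"claw":1}

```text
t: 2.15
ee_pos: [466.6, 290.2, 189.1]
orientation: [-1.246, 1.152, -1.148]
ft_force: [-0.4, 0.5, -0.4]
width: 87.5
```

```bash
cat >> m.py <<'E'
def wcloud(d):
    f=200/np.tan(np.radians(d['fovy'])/2)
    v,u=np.mgrid[0:400,0:640]; x=(u-d['cx'])/f; y=(v-d['cy'])/f; th=np.hypot(x,y)+1e-9
    s=np.tan(th)/th; z=d['range_z']
    P=np.stack([x*s*z,y*s*z,z,np.ones_like(z)],-1)@d['hand_eye'].T
    o=d['obs']; return P[...,:3]@R.from_rotvec(o['orientation']).as_matrix().T+o['ee_pos']
E
python3 - <<'E'
from m import *
d=snap('wrist','w1.png'); P=wcloud(d)
print(go([466,291.7,36],Rt(6.5,0,-1)), d['obs']['qpos'].round(2))
s=(np.hypot(P[...,0]-466,P[...,1]-291)<45)&(P[...,2]>60)&(P[...,2]<110)&(d['range_z']>0)
Q=P[s]; r=cv2.minAreaRect(Q[:,:2].astype(np.float32)); print(len(Q),r,np.percentile(Q[:,2],[50,98]))
t=Q[Q[:,2]>78]; print(cv2.minAreaRect(t[:,:2].astype(np.float32)))
E
```

```text
(array([-0.006,  0.016, -1.915]), array([-0.0005, -0.0006,  0.01  ]), np.float64(1.8)) [0.53 0.36 1.82 0.   0.96 2.02]
2220 ((466.5046081542969, 293.35711669921875), (34.505638122558594, 57.2347297668457), 5.432042121887207) [81.36003772 85.54188602]
((466.5082092285156, 293.6888427734375), (34.29548645019531, 39.138999938964844), 5.71641731262207)
```

View pics/w1.png

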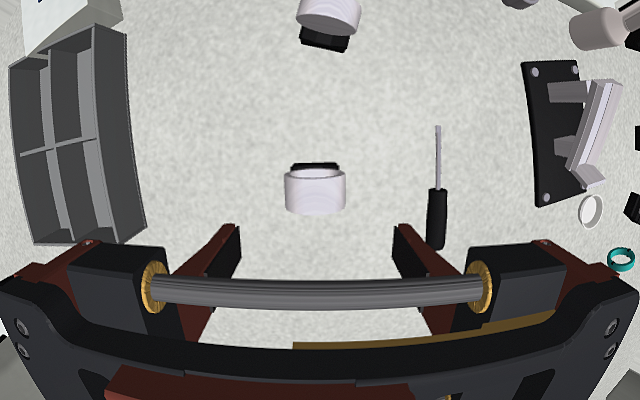

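Wrist view: the spacer is at (315,190), centred between the jaws. Its height of 85 mm agrees with the description. Descending and gripping.

Call:
jog_arm:
  steps:
    - {"turn":[0,0,0.006],"dp":[0,0.03,-0.45],"claw":1}
    - {"turn":[0,0,0.006],"dp":[0,0.03,-0.9],"claw":1}
    - {"turn":[0,0,0.006],"dp":[0,0.03,-0.95],"claw":1}

```text
t: 2.45
ee_pos: [463.2, 290.9, 108.4]
orientation: [-1.264, 1.139, -1.131]
ft_force: [-1.4, -0.6, -0.0]
width: 87.4
```

Call:
jog_arm:
  steps:
    - {"turn":[0,0,0],"dp":[0,0,-0.3],"claw":1}
    - {"turn":[0,0,0],"dp":[0,0,-0.6],"claw":1}
    - {"turn":[0,0,0],"dp":[0,0,-0.95],"claw":1}
    - {"turn":[0,0,0],"dp":[0,0,-0.95],"claw":1}
    - {"turn":[0,0,0],"dp":[0,0,-0.95],"claw":0}
    - {"turn":[0,0,0],"dp":[0,0,-0.95],"claw":0}
    - {"turn":[0,0,0],"dp":[0,0,-0.95],"claw":0}
    - {"turn":[0,0,0],"dp":[0,0,-0.95],"claw":0}
    - {"turn":[0,0,0],"dp":[0,0,-0.95],"claw":0}
    - {"turn":[0,0,0],"dp":[0,0,-0.95],"claw":0}

```text
t: 3.28
ee_pos: [464.2, 291.9, 34.0]
orientation: [-1.261, 1.138, -1.131]
ft_force: [-2.0, 1.4, 8.6]
width: 59.6
```

Call:
jog_arm:
  steps:
    - {"turn":[0,0,0],"dp":[0,0,0.4],"claw":0}
    - {"turn":[0,0,0],"dp":[0,0,0.8],"claw":0}
    - {"turn":[0,0,0],"dp":[0,0,1],"claw":0}

```text
t: 3.53
ee_pos: [465.4, 292.5, 117.3]
orientation: [-1.258, 1.136, -1.131]
ft_force: [0.5, 0.4, -0.8]
width: 59.8
```

Call:
jog_arm:
  steps:
    - {"turn":[0,0,0],"dp":[0.07,-0.45,0.2],"claw":0}
    - {"turn":[0,0,0],"dp":[0.15,-0.9,0.4],"claw":0}
    - {"turn":[0,0,0],"dp":[0.15,-0.97,0.4],"claw":0}

```text
t: 3.78
ee_pos: [479.1, 212.1, 152.6]
orientation: [-1.254, 1.134, -1.134]
ft_force: [0.6, 0.6, -0.6]
width: 59.8
```

Call:
jog_arm:
  steps:
    - {"turn":[0,0,0],"dp":[0.07,-0.45,0.2],"claw":0}
    - {"turn":[0,0,0],"dp":[0.15,-0.9,0.4],"claw":0}
    - {"turn":[0,0,0],"dp":[0.15,-0.97,0.4],"claw":0}

```text
t: 4.03
ee_pos: [493.1, 131.2, 187.4]
orientation: [-1.25, 1.132, -1.138]
ft_force: [0.9, 0.2, -0.8]
width: 59.8
```

Call:
jog_arm:
  steps:
    - {"turn":[0,0,0],"dp":[0.07,-0.45,0.1],"claw":0}
    - {"turn":[0,0,0],"dp":[0.15,-0.9,0.2],"claw":0}
    - {"turn":[0,0,0],"dp":[0.15,-0.97,0.2],"claw":0}
    - {"turn":[0,0,0],"dp":[0.15,-0.97,0.2],"claw":0}
    - {"turn":[0,0,0],"dp":[0.15,-0.97,0.2],"claw":0}

```text
t: 4.45
ee_pos: [504.6, 53.9, 203.1]
orientation: [-1.249, 1.134, -1.138]
ft_force: [0.4, -0.1, 0.1]
width: 59.6
```

Run:
```python
from m import *
d=snap('wrist','w2.png'); P=wcloud(d); o=d['obs']; print(o['ee_pos'],o['width'],o['ft_force'],o['qpos'].round(2))
g=d['img'].max(2)
m=(P[...,0]>450)&(P[...,0]<720)&(P[...,1]>-140)&(P[...,1]<60)&(P[...,2]>5)&(P[...,2]<19)&(g<75)&(d['range_z']>0)
k,lab,st,_=cv2.connectedComponentsWithStats(m.astype(np.uint8)); i=1+st[1:,4].argmax(); B=P[lab==i]
print('base',cv2.minAreaRect(B[:,:2].astype(np.float32)),B[:,2].mean())
```

```text
[504.58903293  53.92510465 203.07550952] 59.64942097163747 [ 0.40666099 -0.06074116  0.06221089] [0.08 0.28 1.91 0.   0.96 1.55]
base ((567.949462890625, -40.08631896972656), (198.40679931640625, 109.13806915283203), 17.544086456298828) 11.892917564991732
```

View pics/w2.png

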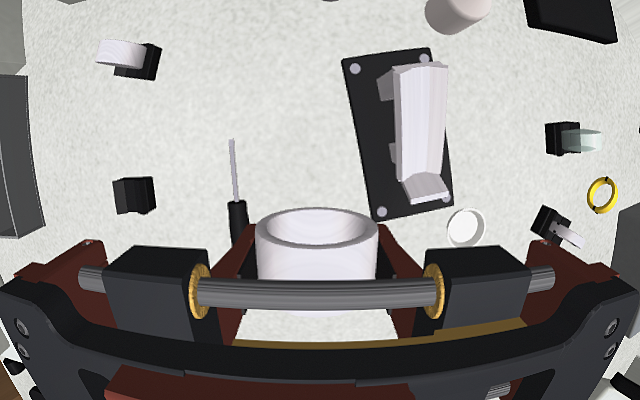

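```bash
cat >> m.py <<'E'
YAW=17.5; O=np.array([525.6,-54.3,75.])
TM=R.from_euler('ZY',[YAW,-30],degrees=True).as_matrix()
def tr(P): return (np.asarray(P)-O)@TM     # world -> trough
def wt(p): return O+TM@np.asarray(p,float)
E
python3 - <<'E'
from m import *
d=np.load('pics/w2.png.npy',allow_pickle=True).item(); P=wcloud(d); ok=d['range_z']>0
for nm,P,ok in [('wrist',P,ok)]+[(n,cloud(np.load(f'pics/{n}0.png.npy',allow_pickle=True).item()),True) for n in('scene','top')]:
    Q=tr(P); q=Q[ok&(abs(Q[...,1])<30)&(Q[...,0]>-20)&(Q[...,0]<130)&(Q[...,2]>-45)&(Q[...,2]<12)]
    v=q[(q[:,0]>12)&(q[:,0]<105)&(q[:,2]>-50)]
    print(nm,len(v),'y rng',np.percentile(v[:,1],[1,99]).round(1),'x rng',np.percentile(q[:,0],[.5,99.5]).round(1))
    # wing fit z = c + tan30*|y-y0| ; fit separate sides
    for s in (1,-1):
        w=v[(s*v[:,1]>6)&(s*v[:,1]<20)&(v[:,2]<-18)]
        if len(w)>20: A=np.c_[w[:,1],w[:,0],np.ones(len(w))]; c=np.linalg.lstsq(A,w[:,2],rcond=None)[0]; print('  side',s,len(w),'slope y,x',c[:2].round(3),'z at y=±15,x=50',(c@[s*15,50,1]).round(2))
    st=q[(q[:,2]>-8)&(q[:,2]<8)&(abs(q[:,1])<15)&(q[:,0]<15)]; print('  stop x',np.percentile(st[:,0],[2,50,98]).round(1),'ztop',np.percentile(st[:,2],98).round(1)) if len(st) else 0
E
```

```text
wrist 4345 y rng [-22.   25.6] x rng [-15.4 111.2]
  side 1 926 slope y,x [ 0.577 -0.002] z at y=±15,x=50 -20.78
  side -1 1335 slope y,x [-0.582 -0.001] z at y=±15,x=50 -20.81
  stop x [-10.4  -9.2  -7.8] ztop 7.7
scene 403 y rng [-23.9  25.1] x rng [-12.7 112.3]
  side 1 108 slope y,x [ 0.291 -0.127] z at y=±15,x=50 -22.56
  side -1 109 slope y,x [-0.463 -0.115] z at y=±15,x=50 -21.31
  stop x [-12.2  -9.7  -7.4] ztop 7.5
top 800 y rng [-27.1  23.6] x rng [-14.8 112.4]
  side 1 170 slope y,x [ 0.493 -0.   ] z at y=±15,x=50 -20.25
  side -1 215 slope y,x [-0.521  0.003] z at y=±15,x=50 -21.79
  stop x [-15.5  -8.3  -6.9] ztop 7.8
```

```bash
sed -i 's/^YAW=.*/YAW=17.5; O=np.array([515.8,-57.4,75.])/' m.py
python3 - <<'E'
from m import *
d=np.load('pics/w2.png.npy',allow_pickle=True).item(); P=wcloud(d); ok=d['range_z']>0
for nm,P,ok in [('wrist',P,ok)]+[(n,cloud(np.load(f'pics/{n}0.png.npy',allow_pickle=True).item()),True) for n in('scene','top')]:
    Q=tr(P); q=Q[ok&(abs(Q[...,1])<30)&(Q[...,0]>-25)&(Q[...,0]<140)&(Q[...,2]>-45)&(Q[...,2]<20)]
    for s in (1,-1):
        w=q[(q[:,0]>20)&(q[:,0]<105)&(s*q[:,1]>6)&(s*q[:,1]<20)&(q[:,2]<-15)]
        if len(w)>20: A=np.c_[w[:,1],w[:,0],np.ones(len(w))]; c=np.linalg.lstsq(A,w[:,2],rcond=None)[0]; print(nm,'  side',s,len(w),'slope y,x',c[:2].round(3),'z at y=±15,x=50',(c@[s*15,50,1]).round(2),'want -26')
    st=q[(q[:,2]>-18)&(abs(q[:,1])<19)&(q[:,0]<15)]; print(nm,'  stop x',np.percentile(st[:,0],[2,50,98]).round(1),'z',np.percentile(st[:,2],[50,98]).round(1),'y',np.percentile(st[:,1],[2,98]).round(1))
    tp=st[st[:,2]>3]; print('   top-face x',np.percentile(tp[:,0],[3,97]).round(1), 'end x',np.percentile(q[:,0],99.5).round(1))
    fc=st[(st[:,2]<2)&(st[:,2]>-14)]; print('   face x',np.percentile(fc[:,0],[10,50,90]).round(1),len(fc))
# held spacer in tool frame (check centre along axis)
o=d['obs']; P=wcloud(d); T=(P-o['ee_pos'])@R.from_rotvec(o['orientation']).as_matrix()
print('seat TCP goal', wt([17,0,-21]).round(1),'pre',wt([30,0,25]).round(1), go(wt([30,0,25]),Rt(YAW,30,-1)))
E
```

```text
wrist   side 1 850 slope y,x [ 0.589 -0.001] z at y=±15,x=50 -25.87 want -26
wrist   side -1 1256 slope y,x [-0.6 -0. ] z at y=±15,x=50 -25.86 want -26
wrist   stop x [-6.9 -0.5  0.9] z [-2.6  5.9] y [-18.2  18.2]
   top-face x [-7.7  0.5] end x 120.1
   face x [-1.  -0.3  0.5] 390
scene   side 1 83 slope y,x [0.562 0.003] z at y=±15,x=50 -26.39 want -26
scene   side -1 97 slope y,x [-0.602  0.001] z at y=±15,x=50 -25.15 want -26
scene   stop x [-3.7 -1.   1.5] z [-5.5  5.3] y [-16.9  17.7]
   top-face x [-3.5  1.4] end x 121.2
   face x [-2.2 -0.9  0.7] 113
top   side 1 191 slope y,x [ 0.632 -0.003] z at y=±15,x=50 -24.61 want -26
top   side -1 203 slope y,x [-0.547  0.003] z at y=±15,x=50 -26.78 want -26
top   stop x [-6.4  0.3  1.9] z [1.7 8.3] y [-17.9  17.9]
   top-face x [-6.1  1.3] end x 121.3
   face x [-0.2  0.7  1.6] 46
seat TCP goal [539.9 -49.8  65.3] pre [528.7 -53.3 111.7] (array([ 0.302, -1.347, -1.141]), array([ 0.0329, -0.1623,  0.0641]), np.float64(32.0))
```

Call:
jog_arm:
  steps:
    - {"turn":[0.0082,-0.04,0.016],"dp":[0.08,-0.34,0],"claw":0}
    - {"turn":[0.0165,-0.0812,0.032],"dp":[0.15,-0.67,0],"claw":0}
    - {"turn":[0.0165,-0.0812,0.032],"dp":[0.15,-0.67,0],"claw":0}
    - {"turn":[0.0165,-0.0812,0.032],"dp":[0.15,-0.67,0],"claw":0}

```text
t: 4.83
ee_pos: [514.2, 1.2, 201.8]
orientation: [-1.076, 0.897, -1.147]
ft_force: [-0.2, 1.2, -0.8]
width: 59.7
```

Call:
jog_arm:
  steps:
    - {"turn":[0.0082,-0.04,0.016],"dp":[0.1,-0.34,-0.3],"claw":0}
    - {"turn":[0.0165,-0.0812,0.032],"dp":[0.15,-0.67,-0.7],"claw":0}
    - {"turn":[0.0165,-0.0812,0.032],"dp":[0.15,-0.67,-0.9],"claw":0}
    - {"turn":[0.0165,-0.0812,0.032],"dp":[0.15,-0.67,-0.9],"claw":0}
    - {"turn":[0.0165,-0.0812,0.032],"dp":[0.15,-0.67,-0.9],"claw":0}
    - {"turn":[0.0165,-0.0812,0.032],"dp":[0.15,-0.67,-0.9],"claw":0}

```text
t: 5.33
ee_pos: [528.6, -39.8, 137.7]
orientation: [-0.897, 0.679, -1.122]
ft_force: [1.1, 0.9, -0.4]
width: 59.7
```

```bash
cat >> m.py <<'E'
def rep(p):
    o=ctrl.get_obs(); print('t',o['t'],'tcp trough',tr(o['ee_pos']).round(1),'F trough',(o['ft_force']@TM).round(1),'w',round(o['width'],1),'q',o['qpos'].round(2)); print('to',p,go(wt(p),Rt(YAW,30,-1),o))
E
python3 - <<'E'
from m import *
rep([30,0,-17])
E
```

```text
t 5.3333 tcp trough [46.5 13.  45.5] F trough [ 0.9  0.5 -1. ] w 59.7 q [-0.26  0.32  2.2   1.    0.34  0.09]
to [30, 0, -17] (array([ 0.251, -0.091, -0.78 ]), array([-0.0054, -0.0056, -0.0021]), np.float64(1.5))
```

Call:
jog_arm:
  steps:
    - {"turn":[-0.0054,-0.0056,-0.0021],"dp":[0.0,-0.11,-0.3],"claw":0}
    - {"turn":[-0.0054,-0.0056,-0.0021],"dp":[0.18,-0.1,-0.65],"claw":0}
    - {"turn":[-0.0054,-0.0056,-0.0021],"dp":[0.251,-0.091,-0.78],"claw":0}
    - {"turn":[-0.0054,-0.0056,-0.0021],"dp":[0.251,-0.091,-0.78],"claw":0}
    - {"turn":[-0.0054,-0.0056,-0.0021],"dp":[0.251,-0.091,-0.78],"claw":0}
    - {"turn":[-0.0054,-0.0056,-0.0021],"dp":[0.251,-0.091,-0.78],"claw":0}

```text
t: 5.83
ee_pos: [549.0, -45.3, 75.1]
orientation: [-0.898, 0.659, -1.138]
ft_force: [1.0, 0.3, -1.1]
width: 59.6
```

Run:
```python
from m import *
rep([25,0,-21])
```

```text
t 5.8333 tcp trough [ 30.7   1.6 -17.5] F trough [ 0.4 -0.  -1.5] w 59.6 q [-0.26  0.48  2.19  1.51  0.27 -0.44]
to [25, 0, -21] (array([-0.032, -0.031, -0.073]), array([-0.0005, -0.0002, -0.0008]), np.float64(0.2))
```

Call:
jog_arm:
  steps:
    - {"turn":[-0.0005,-0.0002,-0.0008],"dp":[-0.032,-0.031,-0.073],"claw":0}
    - {"turn":[-0.0005,-0.0002,-0.0008],"dp":[-0.032,-0.031,-0.073],"claw":0}
    - {"turn":[-0.0005,-0.0002,-0.0008],"dp":[-0.032,-0.031,-0.073],"claw":0}
    - {"turn":[-0.0005,-0.0002,-0.0008],"dp":[-0.032,-0.031,-0.073],"claw":0}

```text
t: 6.17
ee_pos: [546.8, -47.4, 70.2]
orientation: [-0.898, 0.658, -1.141]
ft_force: [0.0, 0.1, -0.2]
width: 59.3
```

Run:
```python
from m import *
rep([25,0,-22])
rep([16,0,-21])
```

```text
t 6.1667 tcp trough [ 25.8   0.2 -20.4] F trough [-0.1  0.1 -0.2] w 59.3 q [-0.26  0.49  2.19  1.57  0.27 -0.51]
to [25, 0, -22] (array([ 0.002, -0.003, -0.022]), array([-0.0001,  0.0003, -0.0003]), np.float64(0.1))
t 6.1667 tcp trough [ 25.8   0.2 -20.4] F trough [-0.1  0.1 -0.2] w 59.3 q [-0.26  0.49  2.19  1.57  0.27 -0.51]
to [16, 0, -21] (array([-0.097, -0.034, -0.068]), array([-0.0001,  0.0003, -0.0003]), np.float64(0.1))
```

Call:
jog_arm:
  steps:
    - {"turn":[0,0,0],"dp":[0.005,-0.002,-0.022],"claw":0}
    - {"turn":[0,0,0],"dp":[0.005,-0.002,-0.022],"claw":0}
    - {"turn":[0,0,0],"dp":[0.005,-0.002,-0.022],"claw":0}

```text
t: 6.42
ee_pos: [547.6, -47.6, 69.0]
orientation: [-0.897, 0.657, -1.141]
ft_force: [0.1, -1.4, 2.9]
width: 59.9
```

Run:
```python
from m import *
rep([16,0,-22])
```

```text
t 6.4167 tcp trough [ 25.8  -0.2 -21.9] F trough [ 1.1 -1.3  2.7] w 59.9 q [-0.26  0.5   2.19  1.59  0.27 -0.52]
to [16, 0, -22] (array([-0.101, -0.029, -0.063]), array([-0.0001,  0.0006, -0.0002]), np.float64(0.1))
```

Call:
jog_arm:
  steps:
    - {"turn":[0,0,0],"dp":[-0.045,-0.014,-0.028],"claw":0}
    - {"turn":[0,0,0],"dp":[-0.09,-0.026,-0.056],"claw":0}
    - {"turn":[0,0,0],"dp":[-0.09,-0.026,-0.056],"claw":0}
    - {"turn":[0,0,0],"dp":[-0.09,-0.026,-0.056],"claw":0}

```text
t: 6.75
ee_pos: [540.2, -49.9, 64.5]
orientation: [-0.898, 0.658, -1.142]
ft_force: [-2.0, -1.0, 1.2]
width: 59.4
```

Run:
```python
from m import *
rep([16,0,-22])
d=snap('wrist','w3.png')
```

```text
t 6.75 tcp trough [ 16.8  -0.2 -21.9] F trough [-1.3 -0.3  2.1] w 59.4 q [-0.27  0.5   2.21  1.65  0.28 -0.59]
to [16, 0, -22] (array([-0.009,  0.   , -0.006]), array([-0.    ,  0.0005, -0.    ]), np.float64(0.1))
```

View pics/w3.png

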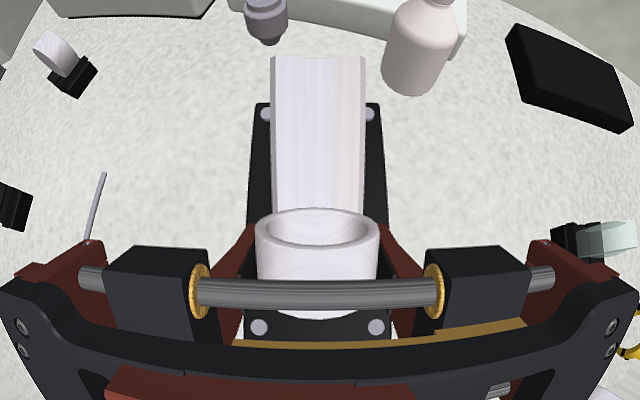

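The spacer is squarely in the V (image (317,250)). I'll slide on until it touches the stop.

Call:
jog_arm:
  steps:
    - {"turn":[0,0,0],"dp":[-0.01,-0.003,-0.006],"claw":0}
    - {"turn":[0,0,0],"dp":[-0.021,-0.006,-0.012],"claw":0}
    - {"turn":[0,0,0],"dp":[-0.021,-0.006,-0.012],"claw":0}

```text
t: 7.05
ee_pos: [538.8, -50.5, 63.6]
orientation: [-0.898, 0.657, -1.142]
ft_force: [0.7, -1.7, 0.1]
width: 59.7
```

Call:
jog_arm:
  steps:
    - {"turn":[0,0,0],"dp":[-0.01,-0.003,-0.006],"claw":0}
    - {"turn":[0,0,0],"dp":[-0.015,-0.005,-0.01],"claw":0}
    - {"turn":[0,0,0],"dp":[-0.015,-0.005,-0.01],"claw":0}

```text
t: 7.3
ee_pos: [538.2, -50.8, 63.2]
orientation: [-0.897, 0.656, -1.142]
ft_force: [1.3, 0.9, 4.0]
width: 59.7
```

Run:
```python
from m import *
rep([16,0,-22])
```

```text
t 7.3 tcp trough [ 14.3  -0.4 -21.9] F trough [3.3 0.4 2.7] w 59.7 q [-0.27  0.51  2.21  1.67  0.28 -0.62]
to [16, 0, -22] (array([0.017, 0.01 , 0.009]), array([-0.0001,  0.001 , -0.0001]), np.float64(0.2))
```

Call:
jog_arm:
  steps:
    - {"turn":[0,0,0],"dp":[-0.01,-0.001,-0.007],"claw":0}
    - {"turn":[0,0,0],"dp":[-0.018,-0.001,-0.014],"claw":0}
    - {"turn":[0,0,0],"dp":[-0.018,-0.001,-0.014],"claw":0}

```text
t: 7.55
ee_pos: [538.1, -50.8, 63.1]
orientation: [-0.894, 0.654, -1.143]
ft_force: [1.3, 0.5, 7.8]
width: 59.9
```

Run:
```python
from m import *
rep([16,0,-22])
```

```text
t 7.55 tcp trough [ 14.2  -0.4 -21.9] F trough [5.1 0.  6. ] w 59.9 q [-0.28  0.51  2.21  1.69  0.28 -0.64]
to [16, 0, -22] (array([0.018, 0.01 , 0.011]), array([-0.0003,  0.0019, -0.0003]), np.float64(0.4))
```

Call:
jog_arm:
  steps:
    - {"turn":[0,0,0],"dp":[0,0,0],"claw":1}
    - {"turn":[0,0,0],"dp":[0,0,0],"claw":1}
    - {"turn":[0,0,0],"dp":[0,0,0],"claw":1}
    - {"turn":[0,0,0],"dp":[0,0,0],"claw":1}
    - {"turn":[0,0,0],"dp":[0,0,0],"claw":1}
    - {"turn":[0,0,0],"dp":[-0.15,-0.05,0.27],"claw":1}
    - {"turn":[0,0,0],"dp":[-0.3,-0.1,0.54],"claw":1}
    - {"turn":[0,0,0],"dp":[-0.42,-0.13,0.78],"claw":1}
    - {"turn":[0,0,0],"dp":[-0.42,-0.13,0.78],"claw":1}

```text
t: 8.3
ee_pos: [503.9, -61.6, 127.7]
orientation: [-0.894, 0.652, -1.144]
ft_force: [0.3, 0.2, -0.2]
width: 87.8
```

```bash
cat >> m.py <<'E'
def stack(P,ok,nm):
    """top line of parts in trough: x range of points near crest (z>24) and crest heights"""
    Q=tr(P); q=Q[ok&(abs(Q[...,1])<33)&(Q[...,0]>-25)&(Q[...,0]<120)&(Q[...,2]>8)&(Q[...,2]<45)]
    c=q[q[:,2]>24]
    if len(c)<10: print(nm,'no crest',len(q)); return
    print(nm,len(c),'crest x',np.percentile(c[:,0],[1,99]).round(1),'zmax',np.percentile(c[:,2],[50,97]).round(1))
    w=q[(q[:,2]>12)]; A=np.c_[2*w[:,1],2*w[:,2],np.ones(len(w))]
    s=np.linalg.lstsq(A,(w[:,1:]**2).sum(1),rcond=None)[0]; print('   circle y,z,r',s[:2].round(1),np.sqrt(s[2]+s[0]**2+s[1]**2).round(1))
    for lo in range(0,90,10):
        v=c[(c[:,0]>lo)&(c[:,0]<lo+10)]
        if len(v)>5: print('   x',lo,'z',np.percentile(v[:,2],90).round(1),end='')
    print()
E
python3 - <<'E'
from m import *
rep([16,0,40])
d=snap('wrist','w4.png'); stack(wcloud(d),d['range_z']>0,'wrist')
for n in('scene','top'): d=snap(n,n+'4.png'); stack(cloud(d),d['range_z']>0,n)
E
```

```text
t 8.3 tcp trough [15.4 -0.5 52. ] F trough [ 0.2  0.2 -0.3] w 87.8 q [-0.33  0.32  2.26  1.21  0.32 -0.19]
to [16, 0, 40] (array([ 0.075,  0.03 , -0.126]), array([ 0.0002,  0.0026, -0.0003]), np.float64(0.5))
wrist 2755 crest x [ 0.2 33.4] zmax [28.5 30.6]
   circle y,z,r [-0.   0.9] 29.1
   x 0 z 30.1   x 10 z 30.1   x 20 z 30.2   x 30 z 30.1
scene 97 crest x [ 1.1 34.7] zmax [27.8 30.3]
   circle y,z,r [1.  3.7] 26.1
   x 0 z 30.1   x 10 z 30.3   x 20 z 29.9   x 30 z 29.4
top 219 crest x [ 1.5 34.7] zmax [28.5 32.5]
   circle y,z,r [-1.7  3.6] 27.1
   x 0 z 32.1   x 10 z 31.4   x 20 z 31.3   x 30 z 30.6
```

View pics/w4.png

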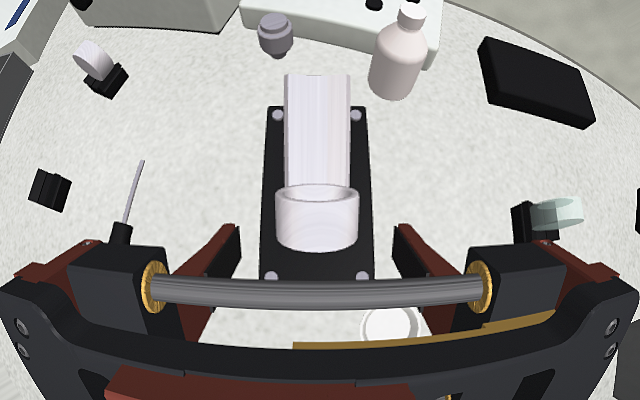

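Wrist view: the spacer at (317,217) sits in the V. Crest is at z=30.1 along its whole length, spanning x 0.2–33.4, so it is seated against the stop. On to the lens.

Run:
```python
from m import *
print(go([607,-287.5,190],Rt(16.5,0,-1)))
```

```text
(array([ 1.277, -2.828,  0.808]), array([-0.049 ,  0.1616, -0.0057]), np.float64(30.4))
```

Call:
jog_arm:
  steps:
    - {"turn":[0,0,0],"dp":[0.1,-0.3,0.4],"claw":1}
    - {"turn":[-0.016,0.054,-0.002],"dp":[0.25,-0.65,0.6],"claw":1}
    - {"turn":[-0.016,0.054,-0.002],"dp":[0.42,-0.94,0.6],"claw":1}
    - {"turn":[-0.016,0.054,-0.002],"dp":[0.42,-0.94,0.6],"claw":1}

```text
t: 8.78
ee_pos: [534.8, -123.0, 168.6]
orientation: [-1.014, 0.756, -1.094]
ft_force: [0.2, 0.8, -0.2]
width: 87.8
```

Call:
jog_arm:
  steps:
    - {"turn":[-0.008,0.027,-0.001],"dp":[0.21,-0.47,0.1],"claw":1}
    - {"turn":[-0.016,0.054,-0.002],"dp":[0.42,-0.94,0.1],"claw":1}
    - {"turn":[-0.016,0.054,-0.002],"dp":[0.42,-0.94,0.1],"claw":1}
    - {"turn":[-0.016,0.054,-0.002],"dp":[0.42,-0.94,0.1],"claw":1}

```text
t: 9.12
ee_pos: [570.6, -198.7, 175.2]
orientation: [-1.157, 0.872, -1.044]
ft_force: [-0.6, 1.3, -0.5]
width: 87.8
```

Call:
jog_arm:
  steps:
    - {"turn":[-0.008,0.027,-0.001],"dp":[0.21,-0.47,0.05],"claw":1}
    - {"turn":[-0.016,0.054,-0.002],"dp":[0.42,-0.94,0.1],"claw":1}
    - {"turn":[-0.016,0.054,-0.002],"dp":[0.42,-0.94,0.1],"claw":1}
    - {"turn":[-0.016,0.054,-0.002],"dp":[0.42,-0.94,0.1],"claw":1}
    - {"turn":[-0.016,0.054,-0.002],"dp":[0.42,-0.94,0.1],"claw":1}

```text
t: 9.53
ee_pos: [602.9, -271.8, 180.9]
orientation: [-1.298, 0.989, -0.983]
ft_force: [-0.4, 0.7, -0.8]
width: 88.0
```

```bash
cat >> m.py <<'E'
def part(P,ok,c,zt=78):
    s=ok&(np.hypot(P[...,0]-c[0],P[...,1]-c[1])<45)&(P[...,2]>60)&(P[...,2]<110)
    Q=P[s]; print(len(Q),cv2.minAreaRect(Q[:,:2].astype(np.float32)),np.percentile(Q[:,2],[50,98])); t=Q[Q[:,2]>zt]; print(cv2.minAreaRect(t[:,:2].astype(np.float32)))
E
python3 - <<'E'
from m import *
d=snap('wrist','w5.png'); part(wcloud(d),d['range_z']>0,(607,-288))
print(d['obs']['ee_pos'],d['obs']['qpos'].round(2),go([607.4,-287.8,36],Rt(16.5,0,-1)))
E
```

```text
1863 ((608.7999877929688, -288.5288391113281), (26.504560470581055, 57.981082916259766), 16.062463760375977) [79.8849763  85.65126378]
((606.7907104492188, -288.76275634765625), (22.516759872436523, 39.873905181884766), 15.990297317504883)
[ 602.90772423 -271.80834349  180.92283567] [-0.46  0.52  1.58  0.04  1.04  0.8 ] (array([ 0.061, -0.201, -1.817]), array([-0.0092,  0.0055, -0.0013]), np.float64(2.0))
```

View pics/w5.png

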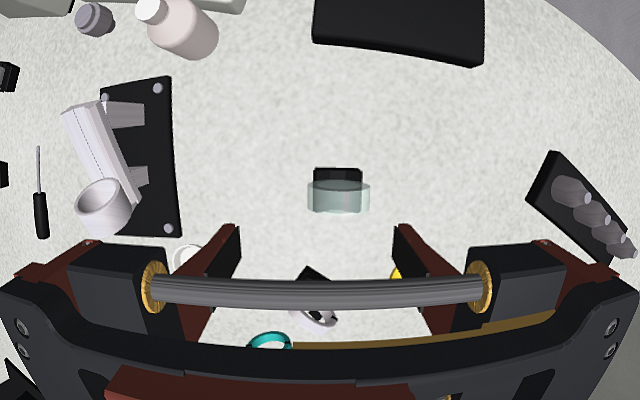

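The lens is at (338,196) with the expected 22 x 60 mm footprint. Descending.

Call:
jog_arm:
  steps:
    - {"turn":[-0.009,0.0055,-0.0025],"dp":[0.051,-0.209,-0.3],"claw":1}
    - {"turn":[-0.009,0.0055,-0.0025],"dp":[0.051,-0.209,-0.7],"claw":1}
    - {"turn":[-0.009,0.0055,-0.0025],"dp":[0.051,-0.209,-0.9],"claw":1}
    - {"turn":[-0.009,0.0055,-0.0025],"dp":[0.051,-0.209,-0.9],"claw":1}

```text
t: 9.92
ee_pos: [602.6, -285.4, 104.9]
orientation: [-1.33, 1.004, -0.989]
ft_force: [-1.6, -0.2, 0.4]
width: 87.9
```

Run:
```python
from m import *
print(go([607,-288.5,36],Rt(16.1,0,-1)))
```

```text
(array([ 0.055, -0.039, -0.861]), array([-0.0018, -0.0022, -0.0013]), np.float64(0.6))
```

Call:
jog_arm:
  steps:
    - {"turn":[-0.0018,-0.0022,-0.0013],"dp":[0.055,-0.039,-0.25],"claw":1}
    - {"turn":[-0.0018,-0.0022,-0.0013],"dp":[0.055,-0.039,-0.55],"claw":1}
    - {"turn":[-0.0018,-0.0022,-0.0013],"dp":[0.055,-0.039,-0.86],"claw":1}
    - {"turn":[-0.0018,-0.0022,-0.0013],"dp":[0.055,-0.039,-0.86],"claw":1}
    - {"turn":[-0.0018,-0.0022,-0.0013],"dp":[0.055,-0.039,-0.86],"claw":1}
    - {"turn":[-0.0018,-0.0022,-0.0013],"dp":[0.055,-0.039,-0.86],"claw":0}
    - {"turn":[-0.0018,-0.0022,-0.0013],"dp":[0.055,-0.039,-0.86],"claw":0}
    - {"turn":[-0.0018,-0.0022,-0.0013],"dp":[0.055,-0.039,-0.86],"claw":0}
    - {"turn":[-0.0018,-0.0022,-0.0013],"dp":[0.055,-0.039,-0.86],"claw":0}
    - {"turn":[-0.0018,-0.0022,-0.0013],"dp":[0.055,-0.039,-0.86],"claw":0}

```text
t: 10.75
ee_pos: [607.9, -289.3, 37.3]
orientation: [-1.329, 0.997, -1.002]
ft_force: [0.2, -0.9, 0.4]
width: 59.3
```

Call:
jog_arm:
  steps:
    - {"turn":[0,0,0],"dp":[0,0,0],"claw":0}
    - {"turn":[0,0,0],"dp":[0,0,0],"claw":0}

```text
t: 10.92
ee_pos: [608.0, -289.4, 37.6]
orientation: [-1.329, 0.997, -1.002]
ft_force: [-0.3, 0.1, -1.0]
width: 59.6
```

Call:
jog_arm:
  steps:
    - {"turn":[0,0,0],"dp":[0,0,0.3],"claw":0}
    - {"turn":[0,0,0],"dp":[0,0,0.7],"claw":0}
    - {"turn":[0,0,0],"dp":[0,0,1],"claw":0}

```text
t: 11.17
ee_pos: [607.7, -289.1, 118.5]
orientation: [-1.329, 0.998, -1.001]
ft_force: [-0.1, 0.1, -1.8]
width: 59.4
```

Call:
jog_arm:
  steps:
    - {"turn":[0,0,0],"dp":[0,0.1,0.4],"claw":0}
    - {"turn":[0,0,0],"dp":[-0.1,0.5,0.8],"claw":0}
    - {"turn":[0,0,0],"dp":[-0.2,0.9,0.9],"claw":0}
    - {"turn":[0,0,0],"dp":[-0.2,0.9,0.9],"claw":0}

```text
t: 11.5
ee_pos: [591.4, -213.1, 193.4]
orientation: [-1.328, 0.995, -1.0]
ft_force: [0.1, -0.2, -1.7]
width: 59.4
```

Run:
```python
from m import *
rep([60,0,40])
d=snap('wrist','w6.png')
```

```text
t 11.5 tcp trough [  81.1 -171.2   89.9] F trough [-0.8 -0.2 -1.5] w 59.4 q [-0.37  0.46  1.65  0.    1.03  0.92]
to [60, 0, 40] (array([-0.564,  2.066, -0.672]), array([ 0.0483, -0.1583,  0.0071]), np.float64(29.8))
```

View pics/w6.png

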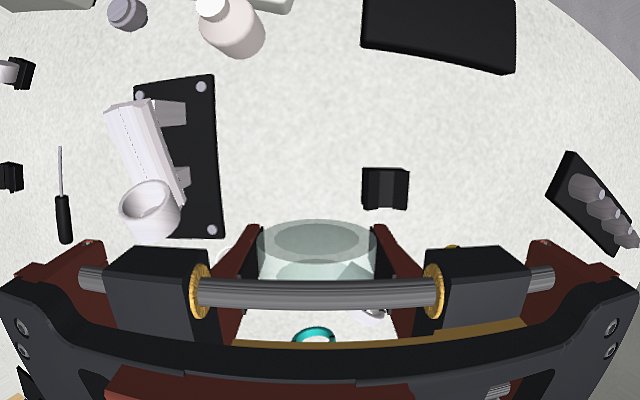

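Call:
jog_arm:
  steps:
    - {"turn":[0.01,-0.035,0.0015],"dp":[-0.12,0.45,0],"claw":0}
    - {"turn":[0.02,-0.07,0.003],"dp":[-0.28,0.95,0],"claw":0}
    - {"turn":[0.024,-0.079,0.0035],"dp":[-0.28,0.95,0],"claw":0}
    - {"turn":[0.024,-0.079,0.0035],"dp":[-0.28,0.95,0],"claw":0}

```text
t: 11.88
ee_pos: [564.7, -137.1, 189.6]
orientation: [-1.118, 0.832, -1.075]
ft_force: [0.1, 0.1, -1.2]
width: 59.6
```

Call:
jog_arm:
  steps:
    - {"turn":[0.01,-0.035,0.0015],"dp":[-0.12,0.45,-0.1],"claw":0}
    - {"turn":[0.02,-0.07,0.003],"dp":[-0.28,0.95,-0.2],"claw":0}
    - {"turn":[0.024,-0.079,0.0035],"dp":[-0.28,0.95,-0.3],"claw":0}
    - {"turn":[0.024,-0.079,0.0035],"dp":[-0.28,0.95,-0.3],"claw":0}
    - {"turn":[0.024,-0.079,0.0035],"dp":[-0.28,0.95,-0.3],"claw":0}
    - {"turn":[0.024,-0.079,0.0035],"dp":[-0.28,0.95,-0.3],"claw":0}

```text
t: 12.38
ee_pos: [543.6, -62.0, 165.6]
orientation: [-0.904, 0.664, -1.138]
ft_force: [-0.3, -0.3, -1.6]
width: 59.5
```

Run:
```python
from m import *
rep([58,0,20])
rep([58,0,-13])
```

```text
t 12.3833 tcp trough [ 67.  -12.7  65.9] F trough [-1.1 -0.2 -1.2] w 59.5 q [-0.3   0.28  2.15  0.83  0.39  0.24]
to [58, 0, 20] (array([ 0.132,  0.208, -0.553]), array([ 0.0001, -0.0022, -0.0004]), np.float64(0.4))
t 12.3833 tcp trough [ 67.  -12.7  65.9] F trough [-1.1 -0.2 -1.2] w 59.5 q [-0.3   0.28  2.15  0.83  0.39  0.24]
to [58, 0, -13] (array([ 0.329,  0.27 , -0.91 ]), array([ 0.0001, -0.0022, -0.0004]), np.float64(0.4))
```

Call:
jog_arm:
  steps:
    - {"turn":[0,-0.0022,0],"dp":[0,0.208,-0.2],"claw":0}
    - {"turn":[0,-0.0022,0],"dp":[0.132,0.208,-0.553],"claw":0}
    - {"turn":[0,-0.0022,0],"dp":[0.132,0.208,-0.553],"claw":0}
    - {"turn":[0,-0.0022,0],"dp":[0.23,0.239,-0.73],"claw":0}
    - {"turn":[0,-0.0022,0],"dp":[0.329,0.27,-0.91],"claw":0}
    - {"turn":[0,-0.0022,0],"dp":[0.329,0.27,-0.91],"claw":0}
    - {"turn":[0,-0.0022,0],"dp":[0.329,0.27,-0.91],"claw":0}

```text
t: 12.97
ee_pos: [570.9, -40.7, 93.4]
orientation: [-0.899, 0.658, -1.14]
ft_force: [-0.3, -0.5, -1.4]
width: 59.4
```

Run:
```python
from m import *
rep([57,0,-16.5])
rep([57,0,-18])
```

```text
t 12.9667 tcp trough [ 59.1  -0.7 -12.8] F trough [-1.1 -0.4 -1. ] w 59.4 q [-0.23  0.46  2.14  1.28  0.27 -0.18]
to [57, 0, -16.5] (array([-0.002,  0.008, -0.053]), array([-0.    ,  0.0001, -0.0004]), np.float64(0.1))
t 12.9667 tcp trough [ 59.1  -0.7 -12.8] F trough [-1.1 -0.4 -1. ] w 59.4 q [-0.23  0.46  2.14  1.28  0.27 -0.18]
to [57, 0, -18] (array([ 0.007,  0.011, -0.069]), array([-0.    ,  0.0001, -0.0004]), np.float64(0.1))
```

Call:
jog_arm:
  steps:
    - {"turn":[0,0,0],"dp":[-0.002,0.01,-0.053],"claw":0}
    - {"turn":[0,0,0],"dp":[0.007,0.012,-0.069],"claw":0}
    - {"turn":[0,0,0],"dp":[0.007,0.012,-0.069],"claw":0}
    - {"turn":[0,0,0],"dp":[0.007,0.012,-0.069],"claw":0}

```text
t: 13.3
ee_pos: [572.0, -40.1, 89.1]
orientation: [-0.898, 0.657, -1.141]
ft_force: [0.3, -0.5, 1.1]
width: 59.3
```

Run:
```python
from m import *
rep([50,0,-18])
```

```text
t 13.3 tcp trough [ 58.   -0.4 -17.2] F trough [ 0.7 -0.5  0.9] w 59.3 q [-0.23  0.47  2.14  1.32  0.27 -0.22]
to [50, 0, -18] (array([-0.079, -0.019, -0.058]), array([ 0.    ,  0.0006, -0.0003]), np.float64(0.1))
```

Call:
jog_arm:
  steps:
    - {"turn":[0,0,0],"dp":[-0.038,-0.008,-0.03],"claw":0}
    - {"turn":[0,0,0],"dp":[-0.079,-0.02,-0.058],"claw":0}
    - {"turn":[0,0,0],"dp":[-0.079,-0.02,-0.058],"claw":0}
    - {"turn":[0,0,0],"dp":[-0.079,-0.02,-0.058],"claw":0}

```text
t: 13.63
ee_pos: [565.8, -42.2, 85.2]
orientation: [-0.898, 0.656, -1.142]
ft_force: [-3.8, -2.9, 4.9]
width: 59.1
```

Call:
jog_arm:
  steps:
    - {"turn":[0,0,0],"dp":[-0.01,-0.003,-0.006],"claw":0}
    - {"turn":[0,0,0],"dp":[-0.025,-0.006,-0.015],"claw":0}
    - {"turn":[0,0,0],"dp":[-0.025,-0.006,-0.015],"claw":0}

```text
t: 13.88
ee_pos: [563.9, -42.6, 84.2]
orientation: [-0.897, 0.656, -1.142]
ft_force: [-2.1, -1.6, 3.3]
width: 59.9
```

Run:
```python
from m import *
rep([46,0,-18])
```

```text
t 13.8833 tcp trough [ 48.1  -0.4 -17.2] F trough [-0.5 -0.8  4.1] w 59.9 q [-0.24  0.47  2.16  1.4   0.27 -0.31]
to [46, 0, -18] (array([-0.019, -0.001, -0.022]), array([ 0.0001,  0.001 , -0.0001]), np.float64(0.2))
```

Call:
jog_arm:
  steps:
    - {"turn":[0,0,0],"dp":[-0.01,0,-0.006],"claw":0}
    - {"turn":[0,0,0],"dp":[-0.02,-0.002,-0.012],"claw":0}
    - {"turn":[0,0,0],"dp":[-0.02,-0.002,-0.012],"claw":0}

```text
t: 14.13
ee_pos: [562.7, -43.1, 83.5]
orientation: [-0.897, 0.655, -1.143]
ft_force: [0.9, -1.9, 2.7]
width: 59.3
```

Call:
jog_arm:
  steps:
    - {"turn":[0,0,0],"dp":[-0.01,-0.001,-0.006],"claw":0}
    - {"turn":[0,0,0],"dp":[-0.015,-0.003,-0.01],"claw":0}
    - {"turn":[0,0,0],"dp":[-0.015,-0.003,-0.01],"claw":0}

```text
t: 14.38
ee_pos: [561.8, -43.4, 82.8]
orientation: [-0.897, 0.655, -1.144]
ft_force: [0.9, -1.9, 2.6]
width: 59.6
```

Run:
```python
from m import *
rep([45,0,-18])
d=snap('wrist','w7.png')
```

```text
t 14.3833 tcp trough [ 45.5  -0.5 -17.3] F trough [ 1.5 -2.1  2.2] w 59.6 q [-0.24  0.48  2.17  1.43  0.27 -0.34]
to [45, 0, -18] (array([-0.003,  0.006, -0.011]), array([0.0003, 0.0013, 0.0001]), np.float64(0.2))
```

View pics/w7.png

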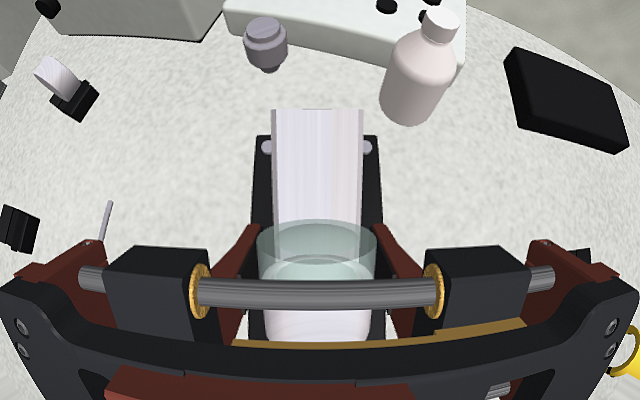

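The lens sits in the V next to the spacer (about (317,255)); a little further until the force rises.

Call:
jog_arm:
  steps:
    - {"turn":[0,0,0],"dp":[-0.012,0.002,-0.008],"claw":0}
    - {"turn":[0,0,0],"dp":[-0.018,0.001,-0.013],"claw":0}
    - {"turn":[0,0,0],"dp":[-0.018,0.001,-0.013],"claw":0}

```text
t: 14.68
ee_pos: [561.6, -43.5, 82.6]
orientation: [-0.895, 0.654, -1.145]
ft_force: [1.7, -0.6, 6.0]
width: 59.6
```

Call:
jog_arm:
  steps:
    - {"turn":[0,0,0],"dp":[-0.01,0.001,-0.007],"claw":0}
    - {"turn":[0,0,0],"dp":[-0.018,0.001,-0.013],"claw":0}
    - {"turn":[0,0,0],"dp":[-0.018,0.001,-0.013],"claw":0}

```text
t: 14.93
ee_pos: [561.6, -43.5, 82.7]
orientation: [-0.893, 0.651, -1.146]
ft_force: [2.8, -0.9, 8.2]
width: 59.3
```

Run:
```python
from m import *
rep([45,0,-18])
```

```text
t 14.9333 tcp trough [ 45.3  -0.5 -17.3] F trough [ 6.1 -1.7  5.9] w 59.3 q [-0.24  0.48  2.17  1.46  0.27 -0.38]
to [45, 0, -18] (array([-0.001,  0.007, -0.01 ]), array([0.0002, 0.003 , 0.0002]), np.float64(0.5))
```

Call:
jog_arm:
  steps:
    - {"turn":[0,0,0],"dp":[0,0,0],"claw":1}
    - {"turn":[0,0,0],"dp":[0,0,0],"claw":1}
    - {"turn":[0,0,0],"dp":[0,0,0],"claw":1}
    - {"turn":[0,0,0],"dp":[0,0,0],"claw":1}
    - {"turn":[0,0,0],"dp":[0,0,0],"claw":1}
    - {"turn":[0,0,0],"dp":[-0.15,-0.05,0.27],"claw":1}
    - {"turn":[0,0,0],"dp":[-0.3,-0.1,0.54],"claw":1}
    - {"turn":[0,0,0],"dp":[-0.42,-0.13,0.78],"claw":1}
    - {"turn":[0,0,0],"dp":[-0.42,-0.13,0.78],"claw":1}

```text
t: 15.68
ee_pos: [527.5, -54.4, 147.4]
orientation: [-0.893, 0.649, -1.147]
ft_force: [0.5, 0.4, -0.4]
width: 87.6
```

Run:
```python
from m import *
rep([45,0,60])
d=snap('wrist','w8.png'); stack(wcloud(d),d['range_z']>0,'wrist')
print(go([476,-300,190],Rt(-18.5,0,-1)))
```

```text
t 15.6833 tcp trough [46.7 -0.7 56.7] F trough [ 0.3  0.3 -0.6] w 87.6 q [-0.29  0.3   2.21  1.04  0.33  0.03]
to [45, 0, 60] (array([-0.04 , -0.004,  0.026]), array([0.0005, 0.0038, 0.0002]), np.float64(0.7))
wrist 3577 crest x [ 6.7 55.6] zmax [28.5 30.6]
   circle y,z,r [0.  5.9] 24.5
   x 0 z 29.8   x 10 z 30.1   x 20 z 30.2   x 30 z 30.0   x 40 z 30.1   x 50 z 30.1
(array([-0.652, -3.071,  0.544]), array([ 0.0032,  0.1729, -0.1953]), np.float64(47.0))
```

View pics/w8.png

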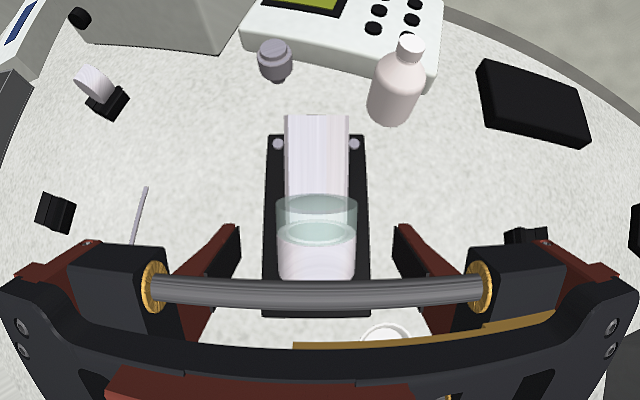

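Wrist view: the lens (317,222) is flush against the spacer; crest z is 30.1 up to x=55.6 (56 expected). On to the ring.

Call:
jog_arm:
  steps:
    - {"turn":[0,0,0],"dp":[-0.05,-0.3,0.4],"claw":1}
    - {"turn":[0,0.04,-0.045],"dp":[-0.16,-0.77,0.5],"claw":1}
    - {"turn":[0.001,0.058,-0.065],"dp":[-0.2,-0.97,0.5],"claw":1}
    - {"turn":[0.001,0.058,-0.065],"dp":[-0.2,-0.97,0.5],"claw":1}

```text
t: 16.07
ee_pos: [513.5, -129.7, 186.0]
orientation: [-0.941, 0.876, -1.239]
ft_force: [0.8, 0.1, -1.0]
width: 87.4
```

Call:
jog_arm:
  steps:
    - {"turn":[0,0.035,-0.035],"dp":[-0.1,-0.45,0],"claw":1}
    - {"turn":[0.001,0.058,-0.065],"dp":[-0.2,-0.97,0.02],"claw":1}
    - {"turn":[0.001,0.058,-0.065],"dp":[-0.2,-0.97,0.02],"claw":1}
    - {"turn":[0.001,0.058,-0.065],"dp":[-0.2,-0.97,0.02],"claw":1}

```text
t: 16.4
ee_pos: [499.0, -208.3, 186.9]
orientation: [-0.989, 1.141, -1.339]
ft_force: [-1.0, -0.2, 0.2]
width: 87.6
```

Call:
jog_arm:
  steps:
    - {"turn":[0,0.035,-0.035],"dp":[-0.1,-0.45,0],"claw":1}
    - {"turn":[0.001,0.058,-0.065],"dp":[-0.2,-0.97,0.02],"claw":1}
    - {"turn":[0.001,0.058,-0.065],"dp":[-0.2,-0.97,0.02],"claw":1}
    - {"turn":[0.001,0.058,-0.065],"dp":[-0.2,-0.97,0.02],"claw":1}
    - {"turn":[0.001,0.058,-0.065],"dp":[-0.2,-0.97,0.02],"claw":1}

```text
t: 16.82
ee_pos: [482.7, -284.1, 186.9]
orientation: [-1.03, 1.413, -1.424]
ft_force: [0.0, 0.4, 0.5]
width: 87.9
```

Run:
```python
from m import *
d=snap('wrist','w9.png'); part(wcloud(d),d['range_z']>0,(476.5,-300))
print(d['obs']['ee_pos'],d['obs']['qpos'].round(2),go([476.3,-300,110],Rt(-18.3,0,-1)))
```

```text
970 ((475.30902099609375, -300.8782043457031), (57.60789489746094, 14.633015632629395), 71.7747573852539) [80.71093583 85.3668396 ]
((475.32720947265625, -301.040771484375), (38.32530212402344, 14.3124361038208), 72.2915267944336)
[ 482.65866847 -284.14011748  186.86642777] [-0.56  0.37  1.81  0.02  0.95  1.29] (array([-0.076, -0.202, -0.964]), array([-0.0025,  0.007 , -0.0076]), np.float64(1.9))
```

View pics/w9.png

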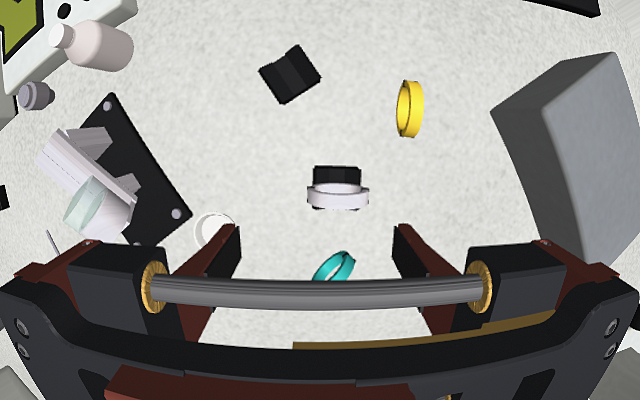

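The ring is at (338,195), bare metal, 14 x 60 mm footprint. The turquoise ring is at (335,267), the yellow one at (410,108), and both are clear of the jaws. I'll grip 3 mm off-centre so the pads don't overhang towards the lens.

Call:
jog_arm:
  steps:
    - {"turn":[-0.0025,0.007,-0.006],"dp":[-0.053,-0.218,-0.3],"claw":1}
    - {"turn":[-0.0025,0.007,-0.006],"dp":[-0.053,-0.218,-0.7],"claw":1}
    - {"turn":[-0.0025,0.007,-0.006],"dp":[-0.053,-0.218,-0.95],"claw":1}
    - {"turn":[-0.0025,0.007,-0.006],"dp":[-0.053,-0.218,-0.95],"claw":1}

```text
t: 17.2
ee_pos: [475.1, -298.0, 107.0]
orientation: [-1.047, 1.443, -1.429]
ft_force: [-0.3, -0.2, -0.4]
width: 88.0
```

Run:
```python
from m import *
print(go([478.4,-301.6,36],Rt(-18,0,-1)))
```

```text
(array([ 0.041, -0.045, -0.887]), array([-0.0018, -0.0019, -0.0006]), np.float64(0.5))
```

Call:
jog_arm:
  steps:
    - {"turn":[-0.0018,-0.0019,-0.0006],"dp":[0.041,-0.045,-0.25],"claw":1}
    - {"turn":[-0.0018,-0.0019,-0.0006],"dp":[0.041,-0.045,-0.55],"claw":1}
    - {"turn":[-0.0018,-0.0019,-0.0006],"dp":[0.041,-0.045,-0.89],"claw":1}
    - {"turn":[-0.0018,-0.0019,-0.0006],"dp":[0.041,-0.045,-0.89],"claw":1}
    - {"turn":[-0.0018,-0.0019,-0.0006],"dp":[0.041,-0.045,-0.89],"claw":1}
    - {"turn":[-0.0018,-0.0019,-0.0006],"dp":[0.041,-0.045,-0.89],"claw":0}
    - {"turn":[-0.0018,-0.0019,-0.0006],"dp":[0.041,-0.045,-0.89],"claw":0}
    - {"turn":[-0.0018,-0.0019,-0.0006],"dp":[0.041,-0.045,-0.89],"claw":0}
    - {"turn":[-0.0018,-0.0019,-0.0006],"dp":[0.041,-0.045,-0.89],"claw":0}
    - {"turn":[-0.0018,-0.0019,-0.0006],"dp":[0.041,-0.045,-0.89],"claw":0}

```text
t: 18.03
ee_pos: [479.2, -302.8, 37.1]
orientation: [-1.044, 1.433, -1.439]
ft_force: [-2.1, -1.1, 5.7]
width: 59.1
```

Call:
jog_arm:
  steps:
    - {"turn":[0,0,0],"dp":[0,0,0],"claw":0}
    - {"turn":[0,0,0],"dp":[0,0,0],"claw":0}

```text
t: 18.2
ee_pos: [479.5, -303.1, 37.7]
orientation: [-1.044, 1.432, -1.44]
ft_force: [0.1, 0.3, 0.4]
width: 59.3
```

Call:
jog_arm:
  steps:
    - {"turn":[0,0,0],"dp":[0,0,0.3],"claw":0}
    - {"turn":[0,0,0],"dp":[0,0,0.7],"claw":0}
    - {"turn":[0,0,0],"dp":[0,0,1],"claw":0}

```text
t: 18.45
ee_pos: [479.4, -302.9, 118.8]
orientation: [-1.044, 1.433, -1.439]
ft_force: [-0.6, -1.0, -0.9]
width: 59.3
```

Call:
jog_arm:
  steps:
    - {"turn":[0,0,0],"dp":[0.1,0.1,0.4],"claw":0}
    - {"turn":[0,0,0],"dp":[0.35,0.5,0.8],"claw":0}
    - {"turn":[0,0,0],"dp":[0.5,0.9,1],"claw":0}
    - {"turn":[0,0,0],"dp":[0.5,0.9,1],"claw":0}

```text
t: 18.78
ee_pos: [522.9, -228.0, 203.0]
orientation: [-1.04, 1.426, -1.441]
ft_force: [1.6, -0.2, -1.3]
width: 59.2
```

Run:
```python
from m import *
rep([85,0,50])
d=snap('wrist','w10.png')
```

```text
t 18.7833 tcp trough [  25.4 -164.8  133.1] F trough [ 0.7 -0.7 -1.8] w 59.2 q [-0.43  0.36  1.78  0.    0.99  1.45]
to [85, 0, 50] (array([ 0.491,  2.316, -0.528]), array([-0.0003, -0.1662,  0.192 ]), np.float64(45.7))
```

View pics/w10.png

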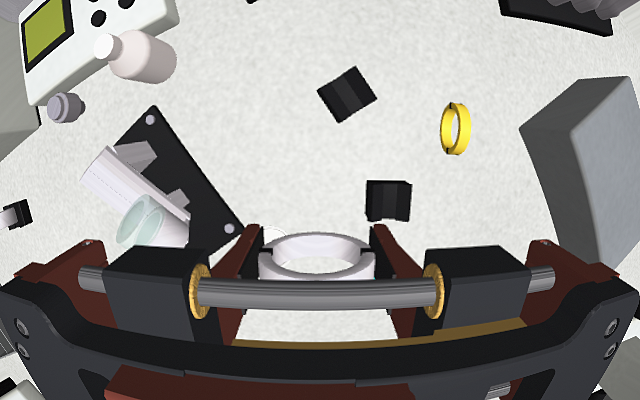

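Call:
jog_arm:
  steps:
    - {"turn":[0,-0.03,0.03],"dp":[0.1,0.4,0],"claw":0}
    - {"turn":[0,-0.0555,0.064],"dp":[0.2,0.8,0],"claw":0}
    - {"turn":[0,-0.0555,0.064],"dp":[0.2,0.8,0],"claw":0}
    - {"turn":[0,-0.0555,0.064],"dp":[0.2,0.8,0],"claw":0}

```text
t: 19.17
ee_pos: [535.5, -163.9, 200.0]
orientation: [-1.006, 1.165, -1.346]
ft_force: [-0.6, -0.1, -0.7]
width: 59.5
```

Call:
jog_arm:
  steps:
    - {"turn":[0,-0.03,0.03],"dp":[0.1,0.4,0],"claw":0}
    - {"turn":[0,-0.0555,0.064],"dp":[0.2,0.8,0],"claw":0}
    - {"turn":[0,-0.0555,0.064],"dp":[0.2,0.8,0],"claw":0}
    - {"turn":[0,-0.0555,0.064],"dp":[0.2,0.8,0],"claw":0}

```text
t: 19.5
ee_pos: [550.2, -99.8, 198.8]
orientation: [-0.96, 0.911, -1.245]
ft_force: [-0.7, -0.0, -0.0]
width: 59.6
```

Call:
jog_arm:
  steps:
    - {"turn":[0,-0.03,0.03],"dp":[0.05,0.4,0],"claw":0}
    - {"turn":[0,-0.0555,0.064],"dp":[0.1,0.72,-0.1],"claw":0}
    - {"turn":[0,-0.0555,0.064],"dp":[0.1,0.72,-0.3],"claw":0}
    - {"turn":[0,-0.0555,0.064],"dp":[0.1,0.72,-0.3],"claw":0}
    - {"turn":[0,-0.0555,0.064],"dp":[0.1,0.72,-0.3],"claw":0}

```text
t: 19.92
ee_pos: [557.4, -42.8, 172.9]
orientation: [-0.905, 0.666, -1.137]
ft_force: [-0.3, -0.8, 0.1]
width: 59.6
```

Run:
```python
from m import *
rep([82,0,30])
rep([82,0,-13])
```

```text
t 19.9167 tcp trough [87.1  1.4 62.7] F trough [-0.4 -0.7  0.4] w 59.6 q [-0.24  0.28  2.13  0.76  0.39  0.37]
to [82, 0, 30] (array([ 0.147,  0.028, -0.387]), array([ 0.0001, -0.0031, -0.0004]), np.float64(0.6))
t 19.9167 tcp trough [87.1  1.4 62.7] F trough [-0.4 -0.7  0.4] w 59.6 q [-0.24  0.28  2.13  0.76  0.39  0.37]
to [82, 0, -13] (array([ 0.404,  0.109, -0.852]), array([ 0.0001, -0.0031, -0.0004]), np.float64(0.6))
```

Call:
jog_arm:
  steps:
    - {"turn":[0,-0.003,0],"dp":[0.147,0.028,-0.387],"claw":0}
    - {"turn":[0,-0.003,0],"dp":[0.25,0.06,-0.57],"claw":0}
    - {"turn":[0,-0.003,0],"dp":[0.35,0.09,-0.76],"claw":0}
    - {"turn":[0,-0.003,0],"dp":[0.404,0.109,-0.852],"claw":0}
    - {"turn":[0,-0.003,0],"dp":[0.404,0.109,-0.852],"claw":0}
    - {"turn":[0,-0.003,0],"dp":[0.404,0.109,-0.852],"claw":0}

```text
t: 20.42
ee_pos: [590.5, -34.8, 104.6]
orientation: [-0.899, 0.66, -1.141]
ft_force: [-0.6, -0.4, 0.1]
width: 59.5
```

Run:
```python
from m import *
rep([80,0,-18])
```

```text
t 20.4167 tcp trough [ 82.4  -0.9 -13.3] F trough [-0.6 -0.1  0.5] w 59.5 q [-0.21  0.45  2.1   1.12  0.28  0.01]
to [80, 0, -18] (array([-0.   ,  0.011, -0.065]), array([-0.0001, -0.0003, -0.    ]), np.float64(0.1))
```

Call:
jog_arm:
  steps:
    - {"turn":[0,0,0],"dp":[0,0.012,-0.045],"claw":0}
    - {"turn":[0,0,0],"dp":[0,0.012,-0.065],"claw":0}
    - {"turn":[0,0,0],"dp":[0,0.012,-0.065],"claw":0}
    - {"turn":[0,0,0],"dp":[0,0.012,-0.065],"claw":0}

```text
t: 20.75
ee_pos: [590.8, -34.3, 100.0]
orientation: [-0.899, 0.659, -1.142]
ft_force: [0.5, -2.5, 1.1]
width: 59.5
```

Run:
```python
from m import *
rep([71,0,-18])
```

```text
t 20.75 tcp trough [ 80.5  -0.5 -17.5] F trough [ 0.3 -2.5  1.1] w 59.5 q [-0.21  0.46  2.1   1.16  0.27 -0.03]
to [71, 0, -18] (array([-0.097, -0.024, -0.064]), array([0.    , 0.0001, 0.0002]), np.float64(0.0))
```

Call:
jog_arm:
  steps:
    - {"turn":[0,0,0],"dp":[-0.045,-0.015,-0.032],"claw":0}
    - {"turn":[0,0,0],"dp":[-0.09,-0.03,-0.061],"claw":0}
    - {"turn":[0,0,0],"dp":[-0.09,-0.03,-0.061],"claw":0}
    - {"turn":[0,0,0],"dp":[-0.09,-0.03,-0.061],"claw":0}

```text
t: 21.08
ee_pos: [583.3, -36.8, 95.4]
orientation: [-0.899, 0.659, -1.142]
ft_force: [-3.2, -2.4, 2.1]
width: 59.7
```

Call:
jog_arm:
  steps:
    - {"turn":[0,0,0],"dp":[-0.01,-0.003,-0.006],"claw":0}
    - {"turn":[0,0,0],"dp":[-0.015,-0.005,-0.01],"claw":0}
    - {"turn":[0,0,0],"dp":[-0.015,-0.005,-0.01],"claw":0}

```text
t: 21.33
ee_pos: [582.3, -37.1, 94.8]
orientation: [-0.898, 0.659, -1.142]
ft_force: [-1.5, -0.2, 2.5]
width: 59.3
```

Run:
```python
from m import *
rep([67.5,0,-18])
```

```text
t 21.3333 tcp trough [ 70.1  -0.7 -17.6] F trough [-0.1  0.2  2.9] w 59.3 q [-0.22  0.46  2.12  1.23  0.27 -0.11]
to [67.5, 0, -18] (array([-0.027,  0.   , -0.02 ]), array([0.    , 0.0001, 0.0003]), np.float64(0.1))
```

Call:
jog_arm:
  steps:
    - {"turn":[0,0,0],"dp":[-0.01,-0.003,-0.006],"claw":0}
    - {"turn":[0,0,0],"dp":[-0.02,-0.006,-0.012],"claw":0}
    - {"turn":[0,0,0],"dp":[-0.02,-0.006,-0.012],"claw":0}

```text
t: 21.58
ee_pos: [580.7, -37.7, 93.8]
orientation: [-0.898, 0.659, -1.143]
ft_force: [-0.6, 0.3, -0.5]
width: 59.4
```

Call:
jog_arm:
  steps:
    - {"turn":[0,0,0],"dp":[-0.01,-0.003,-0.006],"claw":0}
    - {"turn":[0,0,0],"dp":[-0.015,-0.004,-0.01],"claw":0}
    - {"turn":[0,0,0],"dp":[-0.015,-0.004,-0.01],"claw":0}

```text
t: 21.83
ee_pos: [579.6, -38.1, 93.0]
orientation: [-0.898, 0.659, -1.143]
ft_force: [1.2, -0.6, 0.8]
width: 59.1
```

Run:
```python
from m import *
rep([67.5,0,-18])
```

```text
t 21.8333 tcp trough [ 66.7  -0.8 -17.7] F trough [ 1.2 -0.9  0.2] w 59.1 q [-0.22  0.47  2.13  1.26  0.27 -0.14]
to [67.5, 0, -18] (array([0.007, 0.013, 0.002]), array([0.0001, 0.0002, 0.0004]), np.float64(0.1))
```

Call:
jog_arm:
  steps:
    - {"turn":[0,0,0],"dp":[-0.01,0,-0.008],"claw":0}
    - {"turn":[0,0,0],"dp":[-0.015,0,-0.014],"claw":0}
    - {"turn":[0,0,0],"dp":[-0.015,0,-0.014],"claw":0}

```text
t: 22.08
ee_pos: [579.5, -38.2, 92.9]
orientation: [-0.897, 0.657, -1.144]
ft_force: [0.4, -0.6, 7.0]
width: 59.7
```

Call:
jog_arm:
  steps:
    - {"turn":[0,0,0],"dp":[-0.01,-0.001,-0.007],"claw":0}
    - {"turn":[0,0,0],"dp":[-0.015,-0.002,-0.012],"claw":0}
    - {"turn":[0,0,0],"dp":[-0.015,-0.002,-0.012],"claw":0}

```text
t: 22.33
ee_pos: [579.5, -38.2, 92.9]
orientation: [-0.895, 0.656, -1.145]
ft_force: [2.4, 1.5, 6.6]
width: 59.4
```

Run:
```python
from m import *
rep([67.5,0,-18])
d=snap('wrist','w11.png')
```

```text
t 22.3333 tcp trough [ 66.6  -0.9 -17.7] F trough [5.7 0.7 4.3] w 59.4 q [-0.22  0.47  2.13  1.29  0.27 -0.17]
to [67.5, 0, -18] (array([0.008, 0.014, 0.003]), array([-0.0002,  0.0017,  0.0005]), np.float64(0.3))
```

View pics/w11.png

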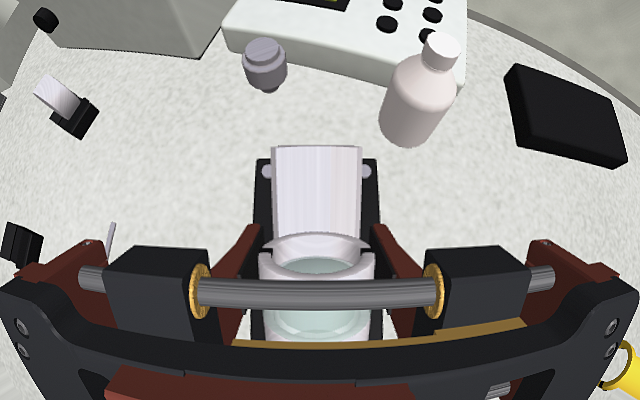

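The ring (317,255) is up against the lens: it no longer moves and the push has risen to about 6 N. Releasing and backing off.

Call:
jog_arm:
  steps:
    - {"turn":[0,0,0],"dp":[0,0,0],"claw":1}
    - {"turn":[0,0,0],"dp":[0,0,0],"claw":1}
    - {"turn":[0,0,0],"dp":[0,0,0],"claw":1}
    - {"turn":[0,0,0],"dp":[0,0,0],"claw":1}
    - {"turn":[0,0,0],"dp":[0,0,0],"claw":1}
    - {"turn":[0,0,0],"dp":[-0.15,-0.05,0.27],"claw":1}
    - {"turn":[0,0,0],"dp":[-0.3,-0.1,0.54],"claw":1}
    - {"turn":[0,0,0],"dp":[-0.45,-0.14,0.83],"claw":1}
    - {"turn":[0,0,0],"dp":[-0.45,-0.14,0.83],"claw":1}

```text
t: 23.13
ee_pos: [543.1, -50.0, 162.2]
orientation: [-0.894, 0.653, -1.146]
ft_force: [0.4, 0.5, -0.1]
width: 87.6
```

Call:
jog_arm:
  steps:
    - {"turn":[0,0,0],"dp":[-0.3,0,0.4],"claw":1}
    - {"turn":[0,0,0],"dp":[-0.6,0,0.6],"claw":1}
    - {"turn":[0,0,0],"dp":[-0.6,0,0.6],"claw":1}
    - {"turn":[0,0,0],"dp":[-0.6,0,0.6],"claw":1}

```text
t: 23.47
ee_pos: [495.1, -50.1, 210.6]
orientation: [-0.893, 0.651, -1.148]
ft_force: [0.1, -0.3, -0.0]
width: 87.6
```

Run:
```python
from m import *
rep([66,0,60])
d=snap('wrist','w12.png'); stack(wcloud(d),d['range_z']>0,'wrist')
im=cv2.cvtColor(d['img'],cv2.COLOR_RGB2BGR); cv2.imwrite('pics/w12c.png',cv2.resize(im[120:300,230:410],(720,580)[0:1]*1+(580,) if 0 else (580,580),interpolation=cv2.INTER_CUBIC))
for n in('scene','top'):
    d=snap(n,n+'12.png'); stack(cloud(d),d['range_z']>0,n)
im=cv2.imread('pics/scene12.png'); cv2.imwrite('pics/s12c.png',cv2.resize(im[150:270,260:400],(700,600),interpolation=cv2.INTER_CUBIC))
```

```text
t 23.4667 tcp trough [ 52.6  13.2 126.2] F trough [-0.  -0.3 -0. ] w 87.6 q [-0.31  0.12  2.23  0.73  0.45  0.35]
to [66, 0, 60] (array([ 0.582,  0.011, -0.633]), array([0.0003, 0.0032, 0.0007]), np.float64(0.6))
wrist 2928 crest x [ 1.  69.3] zmax [28.5 30.7]
   circle y,z,r [0.  0.9] 29.1
   x 0 z 30.2   x 10 z 30.2   x 20 z 30.2   x 30 z 30.0   x 40 z 30.1   x 50 z 30.2   x 60 z 30.0
scene 180 crest x [ 0.8 70.2] zmax [28.3 30.5]
   circle y,z,r [ 1.4 11.8] 19.4
   x 0 z 29.9   x 10 z 30.3   x 20 z 30.3   x 30 z 29.6   x 40 z 30.1   x 50 z 30.3   x 60 z 29.5
top 447 crest x [ 1.7 70.6] zmax [28.4 32.7]
   circle y,z,r [-1.8  3.3] 27.4
   x 0 z 30.6   x 10 z 31.9   x 20 z 31.9   x 30 z 30.9   x 40 z 31.2   x 50 z 31.3   x 60 z 30.7   x 70 z 30.8
```

View pics/w12.png

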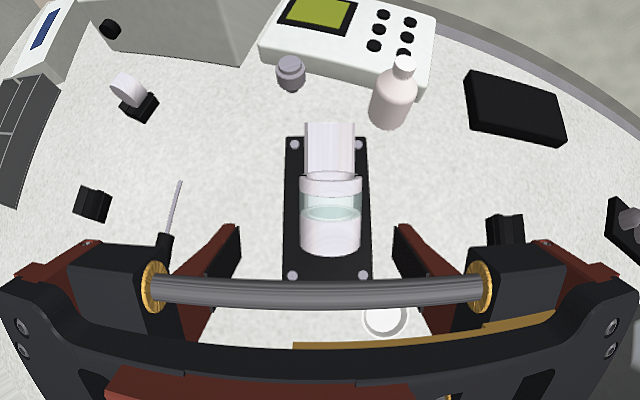

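View pics/s12c.png

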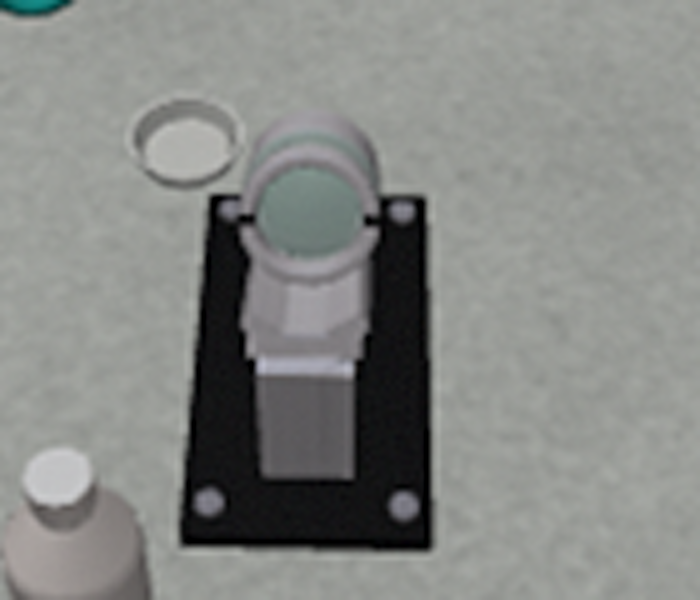

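View pics/w12c.png

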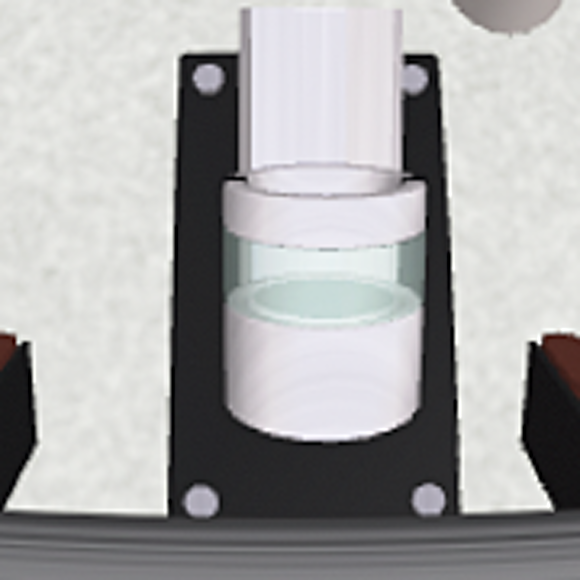

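Run:
```python
from m import *
for n in ('scene','wrist'):
    f='scene12.png' if n=='scene' else 'w12.png'
    d=np.load(f'pics/{f}.npy',allow_pickle=True).item(); P=cloud(d) if n=='scene' else wcloud(d); Q=tr(P)
    r=np.hypot(Q[...,1],Q[...,2]); q=Q[(d['range_z']>0)&(r>23.5)&(r<29.3)&(Q[...,0]>67)&(Q[...,0]<73)]
    if len(q)>20:
        c=np.linalg.lstsq(np.c_[q[:,1:],np.ones(len(q))],q[:,0],rcond=None)[0]; print(n,'ring face',len(q),'tilt deg y,z',np.degrees(c[:2]).round(1),'x',c[2].round(1))
    if n=='wrist':
        for lo in range(-24,24,8):
            v=Q[(d['range_z']>0)&(Q[...,1]>lo)&(Q[...,1]<lo+8)&(r>28.7)&(r<31.5)&(Q[...,2]>12)&(Q[...,0]>50)&(Q[...,0]<80)]
            if len(v)>5: print(lo,np.percentile(v[:,0],98).round(1),end=' ')
a=np.load('pics/top0.png.npy',allow_pickle=True).item(); b=np.load('pics/top12.png.npy',allow_pickle=True).item()
Pa,Pb=cloud(a),cloud(b)
df=cv2.absdiff(a['img'],b['img']).max(2)>40
k,l,st,_=cv2.connectedComponentsWithStats(df.astype(np.uint8)); print('\nchanged',st[1:][st[1:,4]>15].tolist())
```

```text
scene ring face 177 tilt deg y,z [ 0.1 -0.4] x 69.0
wrist ring face 254 tilt deg y,z [-0.1 -0.7] x 69.3
-24 69.0 -16 69.1 -8 68.7 0 69.0 8 68.9 16 68.6 
changed [[399, 180, 20, 15, 182], [306, 194, 26, 38, 244], [278, 214, 103, 184, 9733], [408, 235, 21, 12, 182], [165, 243, 21, 17, 319], [329, 265, 41, 135, 249], [359, 305, 45, 95, 1686], [368, 310, 9, 7, 33], [405, 315, 4, 85, 115], [366, 317, 16, 10, 66], [379, 326, 15, 14, 85], [0, 374, 15, 17, 174], [342, 391, 32, 9, 159]]
```

View pics/top12.png

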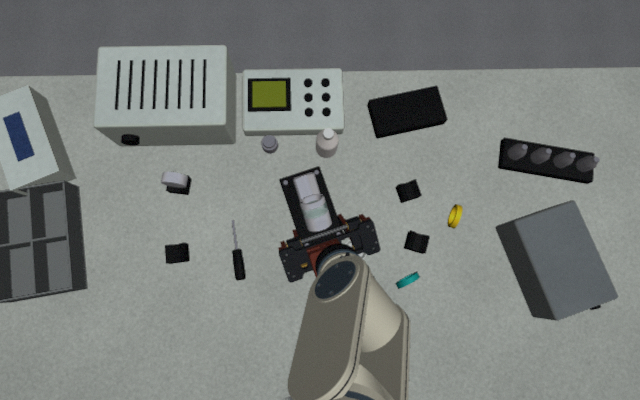

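Top view: stack in the trough at (315,205), V-blocks a–c empty, the plug at (176,182) and all bystanders where they were. The ring's face is square within about 0.7°. Handing in.

Run:
```python
from h import *
print(ctrl.close_job())
```

```text
the job is handed in; nothing more can be done
None
```

The stack is laid up in the trough in the order asked: the spacer against the stop, then the lens, then the ring. I slid each part down the V until it stopped moving with about 5–6 N pushing back, and let it go before fetching the next. The job took about 24 s of robot time and is handed in.

**Last checks**
- **Seating:** the top line of the stack sits at 30.0–30.2 mm above the axis along its whole length in the wrist view (30 expected), so nothing rides up in the V.
- **Length:** the upper end of the stack, measured from the stop, is at 69.3 mm (wrist), 70.2 mm (scene) and 70.6 mm (top), against 70 expected. No gap is visible, but the cameras cannot rule out one well under a millimetre.
- **Squareness:** the ring's face is square to the trough within about 0.7°.
- **Surroundings:** the plug, the turquoise and yellow look-alikes and the other bystanders are where they were, and the gripper is clear of everything.

**Disagreements**
- **Trough position:** the trough's origin measured about 55 mm before the centre of the cradle base, not the 45 mm given. I used the V and the stop's face as measured, which agreed with all the other sizes.
- **Top camera:** it read heights 1–2 mm high compared with the other two cameras.

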